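# Lock the valuables away in the desk-top lock box

### The job

Lock the power bank and the glasses case away before class: pull up the recessed paddle handle in the lid of the grey steel lock box to trip its latch, and raise the lid until it stands well open. Lay both things flat on the floor of the box, side by side (set them down, do not drop them in), then close the lid and press it down until it latches, with the paddle back flush. Leave the mug and the flask where they are.

Things in the scene. Friction and masses are not known exactly. Their poses are not given: they have to be found in the camera images.
- lockbox: Grey steel lock box fixed to the desk, 210 (x) x 300 (y) x 126 mm high with the lid shut. Origin: centre of its underside; x points from its front (robot's side) to its hinge side, y along its width, z up; yaw within 0.25 rad of the robot's axes. Walls and floor 6 mm; inside 198 x 288 mm, rim at z = 120. The latch takes up x < -70, |y| < 25, z > 70 mm inside the front wall.
- lid_hinge (a point): Middle of the lid's hinge line, which runs along the lockbox y axis on the far rim: at (105, 0, 120) mm in the lockbox frame. The lid is a plain 6 mm plate, 210 x 300 mm, 0.4 kg, no overhanging rim, its underside level with the hinge line (top face at z = 126 mm when shut).
- lid (a joint): Lid angle in rad: 0 shut, grows as the front edge rises, stop at 1.75. The stiff hinge (friction 0.6 N m) keeps the lid at any angle where it is left. When it is swung shut, the sloped hook rides over its keeper in the last 0.15 rad and snaps under it: press down near the front edge with 5 to 10 N, beside the dish and paddle.
- paddle (a joint): Paddle angle against the lid in rad: 0 flush, grows as its free edge is pulled up, stop at 0.65. A weak spring (0.06 to 0.16 N m) returns it. Its hook holds the lid down until about 0.3 rad. Pivot along lockbox y, 199 mm in front of the hinge line, 2 mm below the lid's underside, so the free edge is the one towards the hinge. Pull that up: the paddle goes to its stop, then the lid follows.
- paddle_grip (a point): Point to hold the steel paddle: mid-width and mid-thickness, 57 mm from its pivot, 12 mm from its free edge (when flush: 142 mm in front of the hinge line, 2 mm below the lid's underside). Paddle 50 mm wide (y), 66 long, 14 thick, top 1 mm below the lid's top. Site x points from pivot to free edge, y along the width. It turns with the paddle.
- dish (a point): Centre of the floor of the black dish let into the lid round the paddle, open at the top: from 95 to 179 mm in front of the hinge line, 130 mm wide, floor 31 mm below the lid's underside. 40 mm is free on each side (y) of the paddle for a finger, 35 mm beyond its free edge. The dish hangs into the box to z = 86 mm when shut.
- powerbank: Power bank: plain grey flat block 120 (x) x 62 (y) x 24 (z) mm, about 0.3 kg, lying flat on the desk to the robot's right. Origin: centre of its underside; z up.
- case: Glasses case: black rounded-edge hard case 130 (x) x 55 (y) x 40 (z) mm, about 0.14 kg, lying on the desk to the robot's right. Origin: centre of its underside; z up.
- mug: White mug, 80 mm wide with a handle, 90 mm high, standing on the desk. Origin: centre of its underside. Leave it alone.
- flask: Steel flask, 72 mm wide, 190 mm high, standing on the desk. Origin: centre of its underside. Leave it alone.
Mind the look-alikes: they are no part of the job. Several things have the shape of the case; the one meant has the colours described above. What is shaped like the powerbank but yellow is not meant.

How it is judged (in metres and radians):
On the way, in this order (a step that is already met when the one before it is completed fails the run):
1. the paddle is pulled up far enough to trip the latch (over 0.4 rad) (value of joint paddle above 0.4 rad), for 0.05 s.
2. the lid is raised well open (over 1.05 rad) (value of joint lid above 1.05 rad), for 0.2 s.
3. one of the two things lies flat on the floor of the open box, let go (value of joint lid above 1 rad and ((x of powerbank in the frame of lockbox between -0.1 and 0.1 m and y of powerbank in the frame of lockbox between -0.144 and 0.144 m and z of powerbank in the frame of lockbox between -0.005 and 0.02 m and angle between powerbank's own z axis and vertical below 0.2 rad and contact force between the fingers and powerbank below 0.05 N) or (x of case in the frame of lockbox between -0.1 and 0.1 m and y of case in the frame of lockbox between -0.144 and 0.144 m and z of case in the frame of lockbox between -0.005 and 0.02 m and angle between case's own z axis and vertical below 0.2 rad and contact force between the fingers and case below 0.05 N))), for 0.2 s.
4. both things lie flat on the floor of the open box, let go (value of joint lid above 1 rad and x of powerbank in the frame of lockbox between -0.1 and 0.1 m and y of powerbank in the frame of lockbox between -0.144 and 0.144 m and z of powerbank in the frame of lockbox between -0.005 and 0.02 m and angle between each of powerbank, case's own z axis and vertical below 0.2 rad and contact force between the fingers and powerbank below 0.05 N and x of case in the frame of lockbox between -0.1 and 0.1 m and y of case in the frame of lockbox between -0.144 and 0.144 m and z of case in the frame of lockbox between -0.005 and 0.02 m and contact force between the fingers and case below 0.05 N), for 0.2 s.
At the end, for the whole second after the job is handed in: The lid is shut and latched (lid below 0.03 rad) with the paddle back flush (below 0.1 rad), and the power bank and the glasses case both lie at rest inside the box, flat (within 0.2 rad) on its floor (underside less than 20 mm above the box's underside) (value of joint lid below 0.03 rad and value of joint paddle below 0.1 rad and x of powerbank in the frame of lockbox between -0.1 and 0.1 m and y of powerbank in the frame of lockbox between -0.144 and 0.144 m and z of powerbank in the frame of lockbox between -0.005 and 0.02 m and angle between each of powerbank, case's own z axis and vertical below 0.2 rad and linear speed of each of powerbank, case below 0.02 m/s and x of case in the frame of lockbox between -0.1 and 0.1 m and y of case in the frame of lockbox between -0.144 and 0.144 m and z of case in the frame of lockbox between -0.005 and 0.02 m); the robot touches nothing.
It fails at once if the mug or the flask is moved more than 30 mm (distance of any of mug, flask from where it was at the start of the episode above 0.03 m).
It fails at once if the mug or the flask is knocked over (angle between any of mug, flask's own z axis and vertical above 0.5 rad).
It fails at once if the power bank or the glasses case is dropped into the box (loose of the fingers while its underside is more than 60 mm above the box's underside) ((x of powerbank in the frame of lockbox between -0.1 and 0.1 m and y of powerbank in the frame of lockbox between -0.144 and 0.144 m and z of powerbank in the frame of lockbox between 0.06 and 0.3 m and contact force between the fingers and powerbank below 0.05 N) or (x of case in the frame of lockbox between -0.1 and 0.1 m and y of case in the frame of lockbox between -0.144 and 0.144 m and z of case in the frame of lockbox between 0.06 and 0.3 m and contact force between the fingers and case below 0.05 N)).
It also fails if it takes over 72 s, if anything falls off the work surface, if the arm or the gripper's body presses on something with over 40 N, if the wrist force passes 120 N, or if a joint passes its speed limit or range.

### The arm

A 6-joint arm with a two-finger parallel gripper is mounted at the origin on the work surface. World frame = base frame: x ahead of the robot, y to its left, z up, the work surface at z = 0. Lengths are in m, angles in degrees, forces in N, time in s.
With the tool pointing down it reaches from about 0.375 to 0.9 m from the base axis. Payload 3.1 kg.
Tool frame: the origin (TCP) lies at the very end of the fingers, on their centre line; the grasp point (between the pads) lies grip_point_offset behind it (grip_point_offset is the distance from the TCP to the grasp point, in m); z points along the fingers, y is the line along which they close (so a half turn about z gives the same grasp; the last joint's range is limited). The gripper opens to 87 mm and grips with 3 to 60 N. Pads are 19 mm wide; open, the fingers measure 117 mm over their backs; the gripper's body (75 mm by 190 mm) begins 51 mm behind the grasp point.
Start: joints at [62.424, 30.224, 82.088, -0, 67.689, -10.227], TCP at [0.186, 0.597, 0.223] pointing down, gripper open.
Joint ranges: [-176.69, 176.69], [-43.24, 126.21], [12.49, 139.97], [-82, 262], [0, 151.66], [-163.58, 163.58]. Speed limits (degrees/s): [159.86, 159.86, 180, 180, 180, 180].

### API

Orientations are given as a 3x3 rotation matrix whose columns are the frame's x, y, z axes.
In Python, from rig import * gives the robot as it stands.
- The arm moves only by the tool move_arm, never from a script. Its argument "increments" is a list of rows, each a list of 3 entries, a list of its own where there are three numbers: the shift along the tool's x, y, z in units of 30 mm (1.0 is 30 mm), then the turn, a rotation vector about the tool's x, y, z in units of 120 degrees (1.0 is 120 degrees), then the closure, from 0 (fully open) to 1 (shut). A call has 1 to 20 rows; each row shifts and turns the commanded pose from where the row before left it, along the tool's axes as they then stand; what a row does not reach is not made up. A row lasts 1/12 s, in which the tool goes at most 41.7 mm and 7.16 degrees, less where a joint would pass 70% of its speed; a pose out of reach is approached as far as the arm can. A call with a number of a shift or a turn outside -1 to 1 is refused whole. A call with a gripper value outside its range is refused whole. The fingers move at their own pace and stop on an object; the grip force is fixed at half the most. Time passes only in rows, so rows that do not move let the fingers close. It gives the time, the measured TCP pose, the force, the opening and the grip force at its end, in the units of the state.
- read_state(): the state, without advancing time (a new reading comes with each control period).
- capture(name): name is "scene" or "top" or "wrist"; returns a dict with "img" (480x640x3 uint8, red, green, blue), "mtx" (3x3 intrinsics, pixels), "eye" and "rotation" of the camera in the world. Camera axes: x right, y down, z forward; pixel columns grow to the right and rows downward; lengths in m; the calibration is good to about 2 mm. The wrist camera is an equidistant fisheye: a pixel r from the principal point sees the ray r / f radians off the axis. A picture is of the moment at which its call begins. There is no depth.
- hand_in(): hands the job in; it is judged then, once.
Trained networks look in a picture, given as the dict that the camera call returned (one of the last four; its "shot" number tells which), for a name from the list of things; names that differ only in an ending like _2 or _b are one class to them, and where a whole thing is asked for, a point or a joint stands for the part that bears it (a point fixed in the world has none). Each returns a list of dicts, best first, with "confidence" (0 to 1); they miss things now and then, are a little off and sometimes report something else, mostly with a low value. They report only what shows in the picture. A call takes as long as a camera call. They do not tell look-alikes from the thing itself.
- search_frame(picture, label): "extent" ([left, top, right, bottom] as shares, 0 to 1, of the picture: columns of its width, rows of its height, round what is visible of it).
- pinpoint(picture, label): "xy" ([column, row] as shares, 0 to 1, of the picture: columns of its width, rows of its height: a listed point, or the origin of a listed thing).
The state is a dict: "time_s": time; "joint_positions": joint angles; "qvel": joint speeds; "tau": joint torques, N m; "position": TCP position; "tcp_rot": TCP orientation; "force": force on the tool from outside, world axes, zero at the start; "moment": the same for the moment, N m; "opening": opening from 0.0 (shut) to 1.0 (fully open); "grasp_force": force on a finger pad.
Only numpy, scipy, OpenCV 4.12 (cv2) and the standard library are available. Lean on these libraries where they do the work, as an engineer would, in place of code of your own. Each camera call takes 0.05 s, during which the arm holds its last target. There are 200 camera calls.

## Working session

There is one attempt and no reset: what is moved stays moved. The work goes in short steps, Python scripts to look and compute and a tool call to move; the robot and the scene stay as the last step left them, time stands still between calls to the robot, and variables do not carry over. Pictures are saved under pics/ and viewed, at most 12 in all, crops included, and the job is handed in when it is done.

Besides the shell and the picture viewer there is one more tool, called after "Request:" as name(argument=value, ...) on one line, values as JSON. move_arm: Moves the arm, as the interface text tells. Its arguments: {"type":"object","properties":{"increments":{"type":"array"}},"required":["increments"]}

```bash
ls; mkdir -p pics
cat > h.py <<'E'
from rig import *
import numpy as np, cv2
def save(p,n): cv2.imwrite('pics/'+n+'.png',cv2.cvtColor(p['img'],cv2.COLOR_RGB2BGR))
def ray(p,uv,fish=False):
    K=np.array(p['mtx']);x=(uv[0]-K[0,2])/K[0,0];y=(uv[1]-K[1,2])/K[1,1]
    if fish:
        r=np.hypot(x,y);d=np.array([x/r*np.sin(r),y/r*np.sin(r),np.cos(r)]) if r>1e-9 else np.array([0,0,1.])
    else: d=np.array([x,y,1.]);d/=np.linalg.norm(d)
    return np.array(p['eye']),np.array(p['rotation'])@d
def onz(p,uv,z,fish=False):
    e,d=ray(p,uv,fish);return e+d*(z-e[2])/d[2]
def tri(obs):
    A=np.zeros((3,3));b=np.zeros(3)
    for e,d in obs:
        P=np.eye(3)-np.outer(d,d);A+=P;b+=P@e
    X=np.linalg.solve(A,b);return X,[float(np.linalg.norm(np.cross(X-e,d))) for e,d in obs]
E
python3 - <<'E'
from h import *
np.set_printoptions(precision=4,suppress=True)
for c in ['scene','top']:
    p=capture(c);save(p,c+'0');print(c,p['mtx'],p['eye'],p['rotation'])
    for l in ['lockbox','lid_hinge','paddle_grip','dish','powerbank','case','mug','flask']:
        for r in pinpoint(p,l)[:4]: print(l,np.array(r['xy'])*[640,480],round(r['confidence'],2))
print(read_state())
E
```

```text
pics
scene [[524.4523   0.     311.7637]
 [  0.     524.4523 241.6066]
 [  0.       0.       1.    ]] [ 1.3966 -0.2505  0.9737] [[ 0.1206  0.7029 -0.701 ]
 [ 0.9926 -0.0929  0.0776]
 [-0.0106 -0.7052 -0.7089]]
lockbox [432.704 261.984] 0.63
lid_hinge [310.592 258.192] 0.7
lid_hinge [465.984 260.88 ] 0.67
lid_hinge [236.992 333.792] 0.57
paddle_grip [436.992 218.304] 0.56
dish [436.224 230.4  ] 0.58
powerbank [311.104 258.816] 0.77
powerbank [274.816 214.896] 0.67
case [177.984 252.288] 0.94
case [229.376 258.384] 0.68
mug [313.6   319.824] 0.56
flask [237.888 334.416] 0.98
top [[515.8281   0.     324.7295]
 [  0.     515.8281 241.3242]
 [  0.       0.       1.    ]] [ 0.4074 -0.1172  1.3326] [[-0.0025 -0.9967  0.0813]
 [-0.9999  0.0013 -0.0146]
 [ 0.0144 -0.0813 -0.9966]]
lockbox [215.296 227.52 ] 0.94
lid_hinge [193.28  179.616] 0.69
paddle_grip [204.8   242.496] 0.81
dish [211.712 235.488] 0.7
powerbank [332.416 256.416] 0.95
powerbank [362.624 320.4  ] 0.79
case [407.168 260.4  ] 0.91
case [462.592 281.184] 0.64
case [202.432 241.92 ] 0.61
mug [342.208 178.176] 0.78
flask [399.808 173.088] 0.73
{'time_s': 0.9, 'joint_positions': array([ 62.4226,  30.2218,  82.0851,  -0.    ,  67.6902, -10.2265]), 'qvel': array([ 0.0879,  0.0649, -0.0279,  0.095 ,  0.0504,  0.0051]), 'tau': array([ -0.0003, -43.9993, -17.6988,   0.0635,   0.0503,  -0.    ]), 'position': array([0.1864, 0.5966, 0.2226]), 'tcp_rot': array([[-0.9545,  0.2982,  0.    ],
       [ 0.2982,  0.9545,  0.    ],
       [-0.    ,  0.    , -1.    ]]), 'force': array([-0.0141,  0.0861,  1.1154]), 'moment': array([-0.0676,  0.0003,  0.0179]), 'grasp_force': 0.0, 'opening': 1.0025141537896605}
```

View both.

View pics/scene0.png

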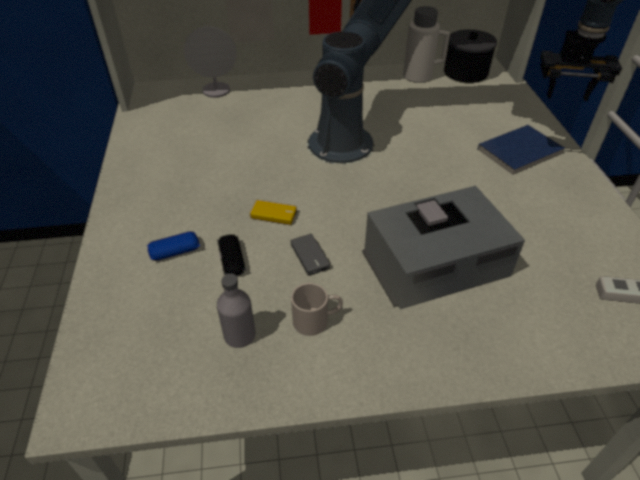

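View pics/top0.png

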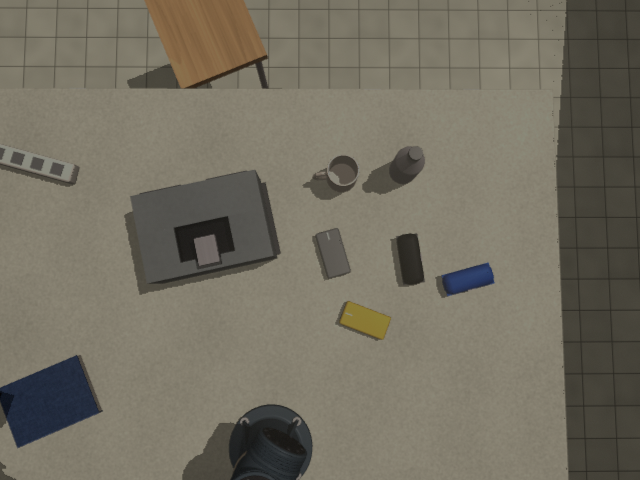

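Run:
```python
import cv2,numpy as np
a=cv2.imread('pics/top0.png');s=cv2.imread('pics/scene0.png')
c=cv2.resize(a[150:300,120:300],None,fx=4,fy=4,interpolation=cv2.INTER_CUBIC)
cv2.imwrite('pics/c1.png',cv2.convertScaleAbs(c,alpha=1.6))
c=np.hstack([cv2.resize(a[215:345,305:505],None,fx=4,fy=4,interpolation=cv2.INTER_CUBIC)])
cv2.imwrite('pics/c2.png',cv2.convertScaleAbs(c,alpha=1.6))
c=cv2.resize(s[180:310,350:530],None,fx=4.4,fy=4.4,interpolation=cv2.INTER_CUBIC)
cv2.imwrite('pics/c3.png',cv2.convertScaleAbs(c,alpha=1.6))
```

```text
(no output)
```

View pics/c1.png

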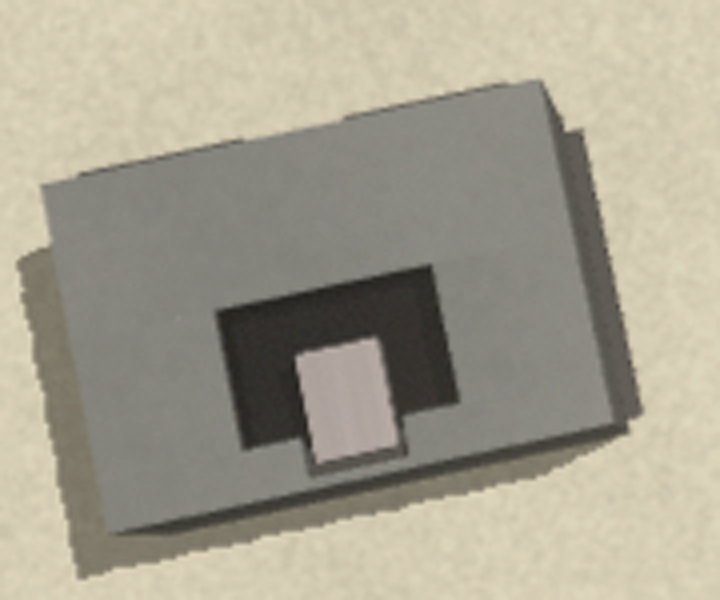

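View pics/c2.png

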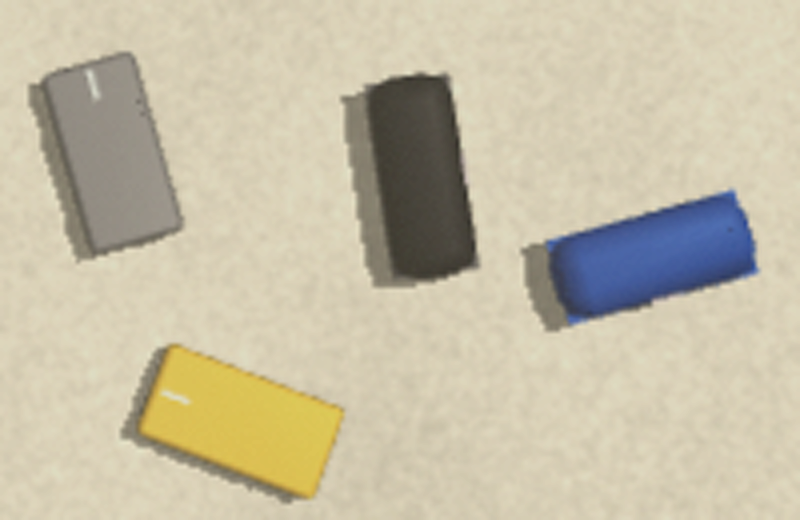

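View pics/c3.png

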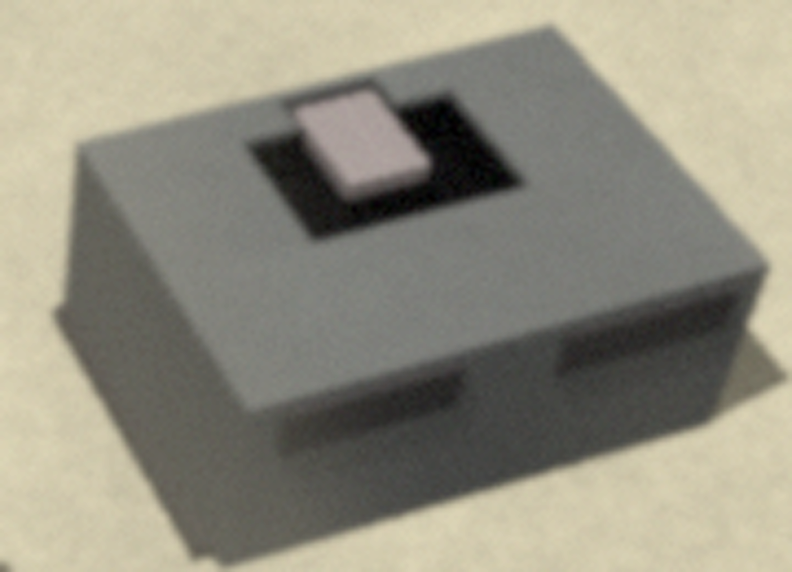

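```bash
cat > m1.py <<'E'
from h import *
from scipy.optimize import least_squares
np.set_printoptions(precision=4,suppress=True)
def cr(c,f,o): return (np.array(c,float)+.5)/f-.5+np.array(o)
T=capture('top');S=capture('scene')
t=cr([(42,185),(540,82),(613,422),(108,533)],4,(120,150))   # B+ B- F- F+
s=cr([(768,267),(248,410),(78,147),(553,27)],4.4,(350,180))
P=[]
for a,b in zip(t,s):
    X,r=tri([ray(T,a),ray(S,b)]);P.append(X);print('lid corner',X,np.array(r))
P=np.array(P);print('sides',[np.linalg.norm(P[i]-P[(i+1)%4]) for i in range(4)])
c=P.mean(0);ax=(P[0]+P[1]-P[2]-P[3]);yaw=np.arctan2(ax[1],ax[0]);ay=(P[0]+P[3]-P[1]-P[2]);yaw2=np.arctan2(-ay[0],ay[1])
print('box centre',c,'yaw',yaw,yaw2)
t=cr([(45,78),(132,53),(182,230),(95,252)],4,(305,215))
Q=np.array([onz(T,a,.024) for a in t]);print('pb top',Q,Q.mean(0),[np.linalg.norm(Q[i]-Q[(i+1)%4]) for i in range(4)])
d=Q[0]+Q[1]-Q[2]-Q[3];print('pb yaw',np.arctan2(d[1],d[0]))
def mask(p,box):
    x0,y0,x1,y1=box;m=np.zeros((480,640),np.uint8);g=cv2.GaussianBlur(p['img'],(3,3),0).max(2)
    m[y0:y1,x0:x1]=(g[y0:y1,x0:x1]<55)*255;
    k,_=cv2.findContours(m,0,2);k=max(k,key=cv2.contourArea);return k
for p,b,n in[(T,(390,228,430,292),'T'),(S,(212,228,250,280),'S')]:
    k=mask(p,b);print(n,cv2.minAreaRect(k),cv2.boundingRect(k))
k=mask(T,(390,228,430,292));r=cv2.minAreaRect(k);Q=np.array([onz(T,a,.02) for a in cv2.boxPoints(r)]);print('case z.02',Q,Q.mean(0),[np.linalg.norm(Q[i]-Q[(i+1)%4]) for i in range(4)])
for l in['powerbank','case']:
  a=pinpoint(T,l)[:2];b=pinpoint(S,l)[:2]
  for i in a:
    for j in b:
      X,r=tri([ray(T,np.array(i['xy'])*[640,480]),ray(S,np.array(j['xy'])*[640,480])]);print(l,X,np.round(r,4))
for n,a,z in[('mug',(342,172),.09),('flask',(415,152),.19)]: print(n,onz(T,a,z))
I=cv2.cvtColor(S['img'],cv2.COLOR_RGB2BGR)[210:300,200:345]
cv2.imwrite('pics/c4.png',cv2.convertScaleAbs(cv2.resize(I,None,fx=5,fy=5,interpolation=cv2.INTER_CUBIC),alpha=1.6))
E
python3 m1.py
```

```text
lid corner [0.6142 0.3237 0.1225] [0.0001 0.0001]
lid corner [0.6761 0.0319 0.123 ] [0.0006 0.0006]
lid corner [ 0.474  -0.0125  0.1209] [0.0005 0.0005]
lid corner [0.4097 0.2802 0.122 ] [0.0001 0.0001]
sides [np.float64(0.2983634985467465), np.float64(0.20693471913865905), np.float64(0.2996278135063785), np.float64(0.20913932250105255)]
box centre [0.5435 0.1558 0.1221] yaw 0.2128291999570248 0.21261096387594808
pb top [[ 0.5326 -0.1138  0.024 ]
 [ 0.5486 -0.1693  0.024 ]
 [ 0.4357 -0.2005  0.024 ]
 [ 0.422  -0.1453  0.024 ]] [ 0.4847 -0.1572  0.024 ] [np.float64(0.05776400950991774), np.float64(0.11705299652009442), np.float64(0.056886721378945244), np.float64(0.11504288878497611)]
pb yaw 0.2735803704928015
T ((409.6762390136719, 258.89593505859375), (49.26653289794922, 20.37566375732422), 81.25383758544922) (397, 234, 26, 50)
S ((231.60000610351562, 255.19998168945312), (41.43372344970703, 21.90997886657715), 77.47119140625) (219, 235, 27, 41)
case z.02 [[ 0.5277 -0.3185  0.02  ]
 [ 0.5356 -0.3704  0.02  ]
 [ 0.4111 -0.3874  0.02  ]
 [ 0.4034 -0.3359  0.02  ]] [ 0.4694 -0.353   0.02  ] [np.float64(0.052441482541530055), np.float64(0.1256374330836596), np.float64(0.05204845278529506), np.float64(0.12550005239058926)]
powerbank [ 0.3085 -0.2355 -0.0034] [0.0015 0.0015]
powerbank [ 0.3067 -0.1963 -0.1861] [0.0547 0.0547]
powerbank [ 0.4725 -0.1953  0.1415] [0.0438 0.0438]
powerbank [ 0.4825 -0.1577 -0.0142] [0.0017 0.0017]
case [ 0.4753 -0.415   0.0402] [0.0715 0.0715]
case [ 0.4171 -0.5011 -0.0113] [0.0003 0.0003]
mug [ 0.6788 -0.178   0.09  ]
flask [ 0.7029 -0.3384  0.19  ]
```

View pics/c4.png

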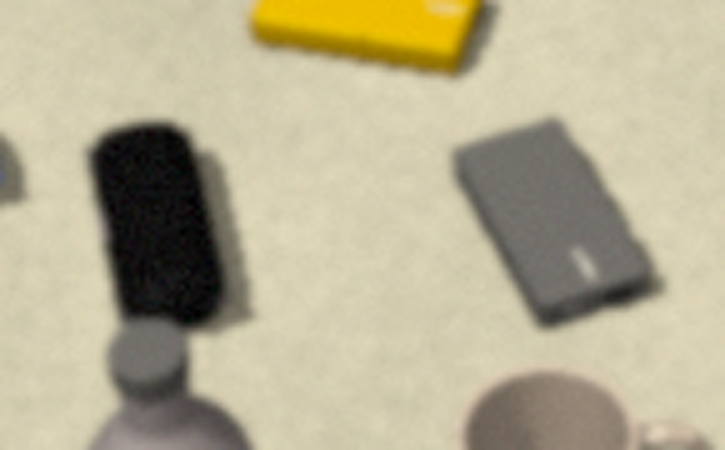

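Run:
```python
import rig
from h import *
np.set_printoptions(precision=4,suppress=True)
print([n for n in dir(rig) if not n.startswith('_')], getattr(rig,'grip_point_offset',None))
T=capture('top');S=capture('scene');W=capture('wrist');print(W['mtx'],W['eye'],W['rotation'])
def cr(c,f,o): return (np.array(c,float)+.5)/f-.5+np.array(o)
print('stripe',tri([ray(T,cr((93,85),4,(305,215))),ray(S,cr((584,263),5,(200,210)))]))
print('casemid',tri([ray(T,(409.7,258.9)),ray(S,(231.6,255.2))]))
# paddle top corners (free+,free-,piv-,piv+)
t=cr([(297,353),(377,338),(398,448),(315,465)],4,(120,150)); Q=np.array([onz(T,a,.125) for a in t])
s=cr([(345,187),(428,162)],4.4,(350,180))
R=np.array([[np.cos(.2127),-np.sin(.2127)],[np.sin(.2127),np.cos(.2127)]])
B=np.array([onz(T,a,.126) for a in cr([(42,185),(540,82),(613,422),(108,533)],4,(120,150))]).mean(0)
B2=np.array([onz(S,a,.126) for a in cr([(768,267),(248,410),(78,147),(553,27)],4.4,(350,180))]).mean(0)
print(B,B2);b=(B+B2)/2
print('paddle in box',(Q[:,:2]-b[:2])@R)
```

```text
['PlanningError', 'capture', 'grip_point_offset', 'hand_in', 'pinpoint', 'read_state', 'search_frame'] 0.0187
[[371.6483   0.     316.9169]
 [  0.     371.6483 238.0835]
 [  0.       0.       1.    ]] [0.1214 0.6168 0.3843] [[ 0.2982  0.9252  0.2348]
 [ 0.9545 -0.2893 -0.0723]
 [ 0.001   0.2456 -0.9694]]
stripe (array([ 0.5283, -0.144 ,  0.0223]), [0.0003677421281785502, 0.00036774212817857876])
casemid (array([ 0.4695, -0.3528,  0.0147]), [0.0012154396215301089, 0.001215439621530137])
[0.5431 0.1547 0.126 ] [0.5475 0.1543 0.126 ]
paddle in box [[-0.0265  0.0233]
 [-0.0278 -0.0241]
 [-0.0936 -0.0234]
 [-0.0931  0.0257]]
```

```bash
cat > plan.py <<'E'
# plan(waypoints): each (pos, R, closure, vmax mm/row); prints rows of move_arm, chunks of 20
from h import *
from scipy.spatial.transform import Rotation as Ro
import os,json
B=np.array([.544,.155,0.]);YAW=.2127
Rb=Ro.from_euler('z',YAW).as_matrix()
def box(v): return B+Rb@np.array(v)
D=np.diag([-1.,1,-1])   # tool down, y along box y, x = -box x
def down(yaw): return Ro.from_euler('z',yaw).as_matrix()@D
def tilt(a,yaw=YAW): return Ro.from_euler('z',yaw).as_matrix()@Ro.from_euler('y',a).as_matrix()@D
def grip(p,R): return np.array(p)+.0187*R[:,2]  # TCP for grasp point p
def cur(reset=False):
    s=read_state();m=(s['position'],s['tcp_rot'])
    if not reset and os.path.exists('cmd.npz'):
        c=np.load('cmd.npz');d=np.linalg.norm(c['p']-m[0])*1000;a=np.degrees(Ro.from_matrix(c['R'].T@m[1]).magnitude())
        print('t %.2f dev %.1f mm %.2f deg F'%(s['time_s'],d,a),np.round(s['force'],1),'open %.3f gf %.1f'%(s['opening'],s['grasp_force']),'q',np.round(s['joint_positions']))
        if d<8 and a<4: return c['p'],c['R']
        print('RESET')
    return m
def plan(wps,ang=6.5,reset=False):
    p,R=cur(reset);rows=[]
    for w in wps:
        P,RR,g,v=w[:4]
        if P is None: P,RR,n=p,R,int(v)
        else:
            rv=Ro.from_matrix(R.T@RR).as_rotvec(degrees=True)
            n=max(1,int(np.ceil(max(np.linalg.norm(P-p)*1000/v,np.linalg.norm(rv)/ang))))
        p0,R0=p.copy(),R.copy();rv=Ro.from_matrix(R0.T@RR).as_rotvec()
        for i in range(1,n+1):
            tp=p0+(P-p0)*i/n;tR=R0@Ro.from_rotvec(rv*i/n).as_matrix()
            s=np.round(R.T@(tp-p)/.03,2)+0.;t=np.round(Ro.from_matrix(R.T@tR).as_rotvec(degrees=True)/120,3)+0.
            rows.append([s.tolist(),t.tolist(),g])
            p=p+R@s*.03;R=R@Ro.from_rotvec(t*120,degrees=True).as_matrix()
    np.savez('cmd.npz',p=p,R=R);print(len(rows),'end',np.round(p,4))
    for i in range(0,len(rows),20): print(json.dumps(rows[i:i+20]).replace(' ',''))
E
python3 - <<'E'
from plan import *
R=down(YAW)
g=box([-.037,0,.118])
plan([(g+[0,0,.12],R,0,26)])
E
```

```text
22 end [0.5078 0.1471 0.2381]
[[[-0.67,-0.5,-0.02],[0.0,0.0,-0.011],0],[[-0.65,-0.52,-0.03],[0.0,0.0,-0.011],0],[[-0.65,-0.54,-0.02],[0.0,0.0,-0.012],0],[[-0.63,-0.55,-0.02],[0.0,0.0,-0.011],0],[[-0.62,-0.57,-0.03],[0.0,0.0,-0.011],0],[[-0.6,-0.57,-0.02],[0.0,0.0,-0.011],0],[[-0.59,-0.6,-0.02],[0.0,0.0,-0.011],0],[[-0.58,-0.6,-0.03],[0.0,0.0,-0.011],0],[[-0.56,-0.62,-0.02],[0.0,0.0,-0.012],0],[[-0.55,-0.64,-0.02],[0.0,0.0,-0.011],0],[[-0.53,-0.64,-0.03],[0.0,0.0,-0.011],0],[[-0.52,-0.66,-0.02],[0.0,0.0,-0.011],0],[[-0.5,-0.67,-0.02],[0.0,0.0,-0.011],0],[[-0.49,-0.68,-0.03],[0.0,0.0,-0.012],0],[[-0.47,-0.7,-0.02],[0.0,0.0,-0.011],0],[[-0.45,-0.7,-0.02],[0.0,0.0,-0.011],0],[[-0.44,-0.71,-0.03],[0.0,0.0,-0.011],0],[[-0.42,-0.73,-0.02],[0.0,0.0,-0.011],0],[[-0.4,-0.73,-0.02],[0.0,0.0,-0.012],0],[[-0.38,-0.75,-0.03],[0.0,0.0,-0.011],0]]
[[[-0.37,-0.75,-0.02],[0.0,0.0,-0.011],0],[[-0.35,-0.76,-0.03],[0.0,0.0,-0.011],0]]
```

Request:
move_arm(increments=[[[-0.92, -0.69, -0.03], [0, 0, 0], 0], [[-0.92, -0.69, -0.03], [0, 0, 0], 0], [[-0.92, -0.69, -0.03], [0, 0, 0], 0], [[-0.92, -0.69, -0.03], [0, 0, 0], 0], [[-0.92, -0.69, -0.03], [0, 0, 0], 0], [[-0.92, -0.69, -0.03], [0, 0, 0], 0], [[-0.92, -0.69, -0.03], [0, 0, 0], 0], [[-0.92, -0.69, -0.03], [0, 0, 0], 0], [[-0.92, -0.69, -0.03], [0, 0, 0], 0], [[-0.92, -0.69, -0.03], [0, 0, 0], 0], [[-0.92, -0.69, -0.03], [0, 0, 0], 0], [[-0.92, -0.69, -0.03], [0, 0, 0], 0], [[-0.92, -0.69, -0.03], [0, 0, 0], 0], [[-0.92, -0.69, -0.03], [0, 0, 0], 0], [[-0.92, -0.69, -0.03], [0, 0, 0], 0], [[-0.92, -0.69, -0.03], [0, 0, 0], 0]])

```text
time_s: 2.68
position: [0.51, 0.1472, 0.2372]
tcp_rot: [[-0.954, 0.298, 0.0], [0.298, 0.954, 0.0], [-0.0, 0.0, -1.0]]
force: [1.2, 1.0, 0.4]
opening: 0.999
grasp_force: 0.0
```

Request:
move_arm(increments=[[[0, 0, 0.2], [0, 0, -0.049], 0], [[0, 0, 0.2], [0, 0, -0.049], 0], [[0, 0, 0.2], [0, 0, -0.049], 0], [[0, 0, 0.2], [0, 0, -0.049], 0], [[0, 0, 0.2], [0, 0, -0.05], 0], [[0, 0, 0], [0, 0, 0], 0], [[0, 0, 0], [0, 0, 0], 0]])

```text
time_s: 3.27
position: [0.509, 0.1487, 0.2068]
tcp_rot: [[-0.978, -0.208, -0.001], [-0.208, 0.978, -0.0], [0.001, 0.0, -1.0]]
force: [-0.8, 0.4, -0.0]
opening: 0.995
grasp_force: 0.0
```

Run:
```python
from plan import *
s=read_state();print(s['position'],s['tcp_rot'],s['joint_positions'])
W=capture('wrist');save(W,'w1')
print(down(YAW))
for l in ['paddle_grip','dish','lid_hinge']:
    for r in pinpoint(W,l)[:2]:
        z={'paddle_grip':.118,'dish':.089,'lid_hinge':.12}[l];u=np.array(r['xy'])*[640,480];print(l,u,r['confidence'],onz(W,u,z,True),Rb.T@(onz(W,u,z,True)-B))
plan([(grip(box([-.037,0,.118]),down(YAW)),down(YAW),0,20)],reset=True)
```

```text
[0.50896056 0.14869923 0.20684369] [[-9.78104455e-01 -2.08113758e-01 -5.81445619e-04]
 [-2.08113788e-01  9.78104622e-01 -8.89762641e-06]
 [ 5.70566366e-04  1.12304042e-04 -9.99999831e-01]] [ 4.20157397e+00  2.41437669e+01  9.66320825e+01  2.24832253e-03
  5.92574128e+01 -9.78114143e+01]
[[-0.97746451 -0.21109982  0.        ]
 [-0.21109982  0.97746451  0.        ]
 [ 0.          0.         -1.        ]]
paddle_grip [312.384 236.4  ] 0.82 [0.50402164 0.14532369 0.118     ] [-0.04112009 -0.00101882  0.118     ]
6 end [0.5077 0.1472 0.0994]
[[[0.01,-0.01,0.6],[0.0,0.0,0.0],0],[[0.01,0.0,0.6],[0.0,0.0,0.0],0],[[0.01,-0.01,0.6],[0.0,0.0,0.0],0],[[0.01,-0.01,0.6],[0.0,0.0,0.0],0],[[0.02,-0.01,0.6],[0.0,0.0,-0.001],0],[[0.01,0.0,0.6],[0.0,0.0,0.0],0]]
```

View pics/w1.png

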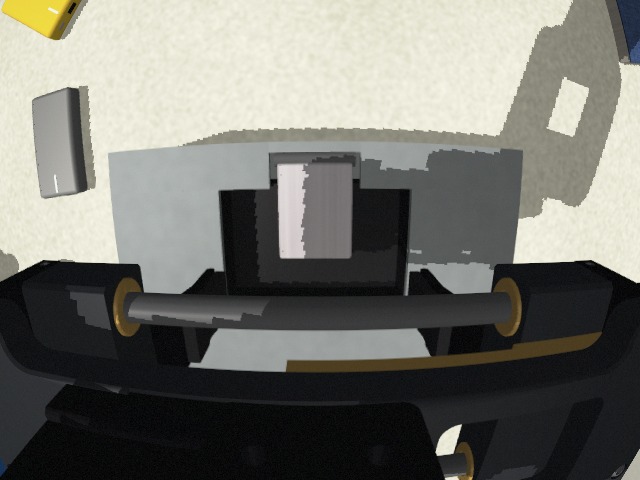

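Request:
move_arm(increments=[[[0.02, -0.01, 0.6], [0, 0, -0.001], 0], [[0.02, -0.01, 0.6], [0, 0, 0], 0], [[0.02, -0.01, 0.6], [0, 0, 0], 0], [[0.02, -0.01, 0.6], [0, 0, 0], 0], [[0.01, -0.01, 0.6], [0, 0, 0], 0], [[0.02, -0.01, 0.6], [0, 0, 0], 0], [[0, 0, 0], [0, 0, 0], 0], [[0, 0, 0], [0, 0, 0], 0.6], [[0, 0, 0], [0, 0, 0], 0.8], [[0, 0, 0], [0, 0, 0], 1], [[0, 0, 0], [0, 0, 0], 1], [[0, 0, 0], [0, 0, 0], 1], [[0, 0, 0], [0, 0, 0], 1], [[0, 0, 0], [0, 0, 0], 1]])

```text
time_s: 4.63
position: [0.5065, 0.1466, 0.0994]
tcp_rot: [[-0.977, -0.212, 0.001], [-0.212, 0.977, 0.001], [-0.001, 0.001, -1.0]]
force: [0.6, 2.4, -0.0]
opening: 0.571
grasp_force: 30.0
```

```bash
cat > arc.py <<'E'
from plan import *
# box-frame grip point & tool tilt for paddle angle a and lid angle l
def pose(a,l):
    piv=np.array([-.199,0,-.002]);ry=lambda t:Ro.from_euler('y',t).as_matrix()
    g=np.array([.105,0,.12])+ry(l)@(piv+ry(-a)@np.array([.057+off[0],0,off[1]]))
    return g,l-a
off=[0,0]
E
python3 - <<'E'
from arc import *
p,R=cur(True);s=read_state()
b=Rb.T@(p-B)-[0,0,.0187];print('grip in box',b,s['force'],s['opening'],s['grasp_force'])
off[:]=[b[0]-.105+.199-.057,b[2]-.118];print(off)
np.save('off.npy',off)
w=[]
for a,l in [(.1,0),(.2,0),(.3,0),(.4,0),(.5,0),(.6,0),(.65,.03)]:
    g,t=pose(a,l);RR=tilt(t);w.append((grip(box(g),RR),RR,1,10))
plan(w,reset=True)
E
```

```text
grip in box [-0.03842783 -0.0002567   0.08070642] [ 0.58653577  2.42671143 -0.04439645] 0.5713231590353129 30.000939220190048
[np.float64(-0.001427831478525661), np.float64(-0.03729357918829124)]
10 end [0.5282 0.1516 0.1106]
[[[-0.04,0.0,0.26],[0.0,-0.012,0.0],1],[[-0.04,0.0,0.27],[0.0,-0.012,0.0],1],[[-0.03,0.01,0.26],[0.0,-0.011,0.0],1],[[-0.03,0.0,0.27],[0.0,-0.012,0.001],1],[[-0.17,0.0,-0.2],[0.0,-0.048,0.0],1],[[-0.18,0.0,-0.19],[0.0,-0.048,0.0],1],[[-0.18,0.0,-0.19],[0.0,-0.047,-0.001],1],[[-0.17,0.0,-0.2],[0.0,-0.048,0.0],1],[[-0.18,0.0,-0.19],[0.0,-0.048,0.0],1],[[-0.15,0.0,-0.2],[0.0,-0.009,0.0],1]]
```

Run:
```python
from arc import *
p,R=cur(True)
b=Rb.T@(p-B)+[0,0,.0187];off[:]=[b[0]-.105+.199-.057,b[2]-.118];print(off);np.save('off.npy',off)
w=[]
for i in range(1,8):
    g,t=pose(.095*i,0);RR=tilt(t);w.append((grip(box(g),RR),RR,1,30))
for i in range(1,14):
    g,t=pose(.66,.085*i);RR=tilt(t);w.append((grip(box(g),RR),RR,1,30))
plan(w,reset=True,ang=7)
```

```text
[np.float64(-0.001427831478525661), np.float64(0.00010642081170877948)]
20 end [0.5987 0.1668 0.2561]
[[[-0.05,0.01,-0.18],[0.0,-0.045,0.001],1],[[-0.05,0.0,-0.18],[0.0,-0.045,0.0],1],[[-0.05,0.0,-0.18],[0.0,-0.046,0.0],1],[[-0.05,0.0,-0.17],[0.0,-0.045,0.0],1],[[-0.05,0.0,-0.18],[0.0,-0.045,-0.001],1],[[-0.05,0.0,-0.18],[0.0,-0.046,0.0],1],[[-0.05,0.0,-0.18],[0.0,-0.045,0.0],1],[[-0.3,0.0,-0.27],[0.0,0.043,0.0],1],[[-0.3,0.0,-0.28],[0.0,0.041,0.0],1],[[-0.3,0.0,-0.27],[0.0,0.04,0.0],1],[[-0.3,0.0,-0.28],[0.0,0.041,0.001],1],[[-0.3,0.0,-0.28],[0.0,0.04,0.0],1],[[-0.3,0.0,-0.28],[0.0,0.041,0.0],1],[[-0.3,0.0,-0.28],[0.0,0.041,0.0],1],[[-0.3,0.0,-0.28],[0.0,0.04,0.0],1],[[-0.31,0.0,-0.28],[0.0,0.041,0.0],1],[[-0.3,0.0,-0.28],[0.0,0.04,0.0],1],[[-0.3,0.0,-0.28],[0.0,0.041,0.0],1],[[-0.3,0.0,-0.28],[0.0,0.04,0.0],1],[[-0.3,0.0,-0.27],[0.0,0.041,0.0],1]]
```

Request:
move_arm(increments=[[[-0.05, 0, -0.18], [0, -0.045, 0], 1], [[-0.05, 0, -0.18], [0, -0.045, 0], 1], [[-0.05, 0, -0.18], [0, -0.046, 0], 1], [[-0.05, 0, -0.17], [0, -0.045, 0], 1], [[-0.05, 0, -0.18], [0, -0.045, 0], 1], [[-0.05, 0, -0.18], [0, -0.046, 0], 1], [[-0.05, 0, -0.18], [0, -0.045, 0], 1], [[0, 0, 0], [0, 0, 0], 1]])

```text
time_s: 5.3
position: [0.5112, 0.1499, 0.1316]
tcp_rot: [[-0.871, -0.213, 0.443], [-0.185, 0.977, 0.107], [-0.456, 0.011, -0.89]]
force: [-7.8, -39.4, -5.0]
opening: 0.573
grasp_force: 30.0
```

Run:
```python
from arc import *
s=read_state();print(s['joint_positions'],s['qvel'],s['force'],s['moment'],s['tau'])
p,R=s['position'],s['tcp_rot'];print('box tcp',Rb.T@(p-B),'grasp',Rb.T@(p-.0187*R[:,2]-B)); print(Rb.T@R)
g,t=pose(.665,0);RR=tilt(t);print(Rb.T@(grip(box(g),RR)-B),g)
W=capture('wrist');save(W,'w2');T=capture('top');save(T,'t2')
s=read_state();print(s['joint_positions'],s['force'])
```

```text
[   0.93577855   27.28334077  121.10373117   48.7480904     7.62816616
 -148.35561321] [ -0.1518363    0.56954311  -1.22457023 -11.4810784    1.86817904
  11.99881333] [ -7.84429263 -39.4076257   -4.98869123] [-6.02632482  2.05996116 -2.59220199] [ 18.5589838  -35.68226695 -14.15899962   2.38362573   5.50468057
  -0.89098116]
box tcp [-0.03311046  0.0018863   0.13155491] grasp [-0.04163616  0.00167951  0.14819702]
[[-0.89001844 -0.00208254  0.45591978]
 [ 0.00332481  0.99993333  0.01105795]
 [-0.45591241  0.01135763 -0.88995218]]
[-3.76067375e-02  5.93423538e-19  1.38457027e-01] [-0.04914574  0.          0.15317237]
[   0.92604152   27.32088012  121.03685211   48.30842251    7.71730024
 -147.98059225] [ -8.30544681 -38.70690636  -4.81185577]
```

View pics/w2.png

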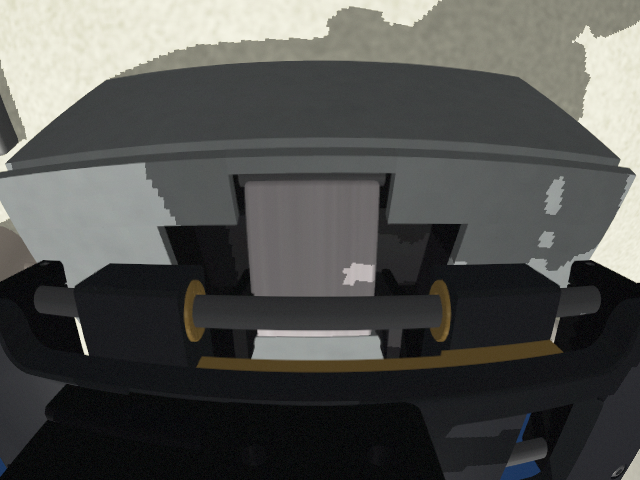

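Run:
```python
from arc import *
off[:]=np.load('off.npy')
w=[]
for l in [.05,.1,.15,.2,.26,.32,.38,.44,.5,.56,.62,.68,.74,.8,.87,.94,1.01,1.08,1.15,1.2]:
    g,t=pose(.63,l);RR=tilt(l-.49);w.append((grip(box(g),RR),RR,1,30))
plan(w,reset=True,ang=7)
```

```text
20 end [0.6083 0.1689 0.2608]
[[[0.04,-0.06,-0.41],[0.006,0.015,-0.001],1],[[-0.14,0.0,-0.2],[0.0,0.024,0.0],1],[[-0.14,0.0,-0.19],[0.0,0.024,0.0],1],[[-0.14,0.0,-0.2],[0.0,0.024,0.0],1],[[-0.17,0.0,-0.24],[0.0,0.029,0.0],1],[[-0.17,0.0,-0.24],[0.0,0.028,0.0],1],[[-0.17,0.0,-0.24],[0.0,0.029,0.0],1],[[-0.17,0.0,-0.24],[0.0,0.029,0.0],1],[[-0.17,0.0,-0.23],[0.0,0.028,0.0],1],[[-0.17,0.0,-0.24],[0.0,0.029,0.0],1],[[-0.17,0.0,-0.24],[0.0,0.029,0.0],1],[[-0.17,0.0,-0.24],[0.0,0.028,0.0],1],[[-0.17,0.0,-0.24],[0.0,0.029,0.0],1],[[-0.17,0.0,-0.23],[0.0,0.028,0.0],1],[[-0.19,0.0,-0.28],[0.0,0.034,0.0],1],[[-0.2,0.0,-0.28],[0.0,0.033,0.0],1],[[-0.2,0.0,-0.27],[0.0,0.034,0.0],1],[[-0.2,0.0,-0.28],[0.0,0.033,0.0],1],[[-0.2,0.0,-0.28],[0.0,0.034,0.0],1],[[-0.14,0.0,-0.2],[0.0,0.023,0.0],1]]
```

Request:
move_arm(increments=[[[0.04, -0.06, -0.21], [0.006, 0.008, -0.001], 1], [[0, 0, -0.2], [0, 0.008, 0], 1], [[-0.14, 0, -0.2], [0, 0.024, 0], 1], [[-0.14, 0, -0.19], [0, 0.024, 0], 1], [[-0.14, 0, -0.2], [0, 0.024, 0], 1], [[-0.17, 0, -0.24], [0, 0.029, 0], 1], [[-0.17, 0, -0.24], [0, 0.028, 0], 1], [[-0.17, 0, -0.24], [0, 0.029, 0], 1], [[0, 0, 0], [0, 0, 0], 1]])

```text
time_s: 6.15
position: [0.5265, 0.1527, 0.1883]
tcp_rot: [[-0.966, -0.229, 0.118], [-0.226, 0.973, 0.035], [-0.122, 0.007, -0.992]]
force: [2.5, -26.2, 0.1]
opening: 0.57
grasp_force: 30.0
```

Run:
```python
from arc import *
s=read_state();p,R=s['position'],s['tcp_rot'];print(s['joint_positions'],s['moment']);print('grasp',Rb.T@(p-.0187*R[:,2]-B)); print(Rb.T@R)
for a in (.4,.55,.65): print(pose(a,.38))
```

```text
[   3.61201932   24.42388933  100.57736133    2.08381961   48.14673356
 -100.89240316] [-4.30463084 -0.37903209 -0.73836781]
grasp [-0.01987721  0.00132503  0.20684182]
[[-0.99232726 -0.01821824  0.12228942]
 [-0.0172526   0.9998111   0.00895074]
 [-0.12242938  0.00677225 -0.99245412]]
(array([-0.0235575 ,  0.        ,  0.19309577]), -0.020000000000000018)
(array([-0.02436777,  0.        ,  0.20159924]), -0.17000000000000004)
(array([-0.02561116,  0.        ,  0.20715954]), -0.27)
```

Request:
move_arm(increments=[[[-0.17, -0.03, -0.24], [0, 0.029, 0.004], 1], [[-0.17, -0.03, -0.23], [0, 0.028, 0.004], 1], [[-0.17, 0, -0.24], [0, 0.029, 0], 1], [[-0.17, 0, -0.24], [0, 0.029, 0], 1], [[-0.17, 0, -0.24], [0, 0.028, 0], 1], [[-0.17, 0, -0.24], [0, 0.029, 0], 1], [[-0.17, 0, -0.23], [0, 0.028, 0], 1], [[-0.19, 0, -0.28], [0, 0.034, 0], 1], [[-0.2, 0, -0.28], [0, 0.033, 0], 1], [[-0.2, 0, -0.27], [0, 0.034, 0], 1], [[-0.2, 0, -0.28], [0, 0.033, 0], 1], [[-0.2, 0, -0.28], [0, 0.034, 0], 1], [[-0.14, 0, -0.2], [0, 0.023, 0], 1], [[0, 0, 0], [0, 0, 0], 1]])

```text
time_s: 7.32
position: [0.6116, 0.1706, 0.2579]
tcp_rot: [[-0.744, -0.207, -0.636], [-0.166, 0.978, -0.125], [0.648, 0.012, -0.762]]
force: [4.1, -13.2, 0.7]
opening: 0.568
grasp_force: 30.0
```

Run:
```python
from arc import *
s=read_state();p,R=s['position'],s['tcp_rot'];print(s['joint_positions'],s['moment']);g=Rb.T@(p-.0187*R[:,2]-B);print('grasp',g); print(Rb.T@R)
off[:]=np.load('off.npy')
for l in (1,1.1,1.2): print(l,pose(.65,l))
```

```text
[  6.86460608  49.99015493  47.10957292  -3.31115774 123.15726653
 -96.16216863] [-1.60859648 -0.53037144  1.54346928]
grasp [0.08149323 0.00070996 0.27215277]
[[-0.76184863  0.0037362  -0.64774432]
 [-0.00511152  0.99991755  0.0117795 ]
 [ 0.64773493  0.01228516 -0.76176672]]
1 (array([0.04803637, 0.        , 0.26741652]), 0.35)
1.1 (array([0.06303804, 0.        , 0.27236692]), 0.45000000000000007)
1.2 (array([0.07845899, 0.        , 0.27579493]), 0.5499999999999999)
```

Run:
```python
from arc import *
p,R=cur(True);ry=lambda t:Ro.from_euler('y',t).as_matrix()
g=Rb.T@(p-.0187*R[:,2]-B);v=ry(.65)@(ry(-1.21)@(g-[.105,0,.12])-[-.199,0,-.002]);off[:]=[v[0]-.057,v[2]];print(v)
t0=np.arctan2(.6477,.7618);w=[]
for l in np.arange(1.27,1.60,.06):
    q,t=pose(.65,l);RR=tilt(t0+.5*(l-1.21));w.append((grip(box(q),RR),RR,1,30))
plan(w,reset=True,ang=7)
```

```text
[ 0.05889337  0.00070996 -0.00241419]
6 end [0.6632 0.1808 0.2589]
[[[-0.19,-0.03,-0.23],[0.006,0.014,0.003],1],[[-0.2,0.0,-0.22],[0.0,0.015,0.0],1],[[-0.2,0.0,-0.21],[0.0,0.014,-0.001],1],[[-0.21,0.0,-0.21],[0.0,0.014,0.0],1],[[-0.21,0.0,-0.2],[0.0,0.015,0.0],1],[[-0.22,0.0,-0.19],[0.0,0.014,0.0],1]]
```

Request:
move_arm(increments=[[[-0.19, -0.03, -0.23], [0.006, 0.014, 0.003], 1], [[-0.2, 0, -0.22], [0, 0.015, 0], 1], [[-0.2, 0, -0.21], [0, 0.014, 0], 1], [[-0.21, 0, -0.21], [0, 0.014, 0], 1], [[-0.21, 0, -0.2], [0, 0.015, 0], 1], [[-0.22, 0, -0.19], [0, 0.014, 0], 1], [[0, 0, 0], [0, 0, 0], 0.6], [[0, 0, 0], [0, 0, 0], 0], [[0, 0, 0], [0, 0, 0], 0], [[0, 0, 0], [0, 0, 0], 0], [[0, 0, 0], [0, 0, 0], 0], [[0, 0, -0.5], [0, 0, 0], 0], [[0, 0, -0.8], [0, 0, 0], 0]])

```text
time_s: 8.4
position: [0.6878, 0.1928, 0.2861]
tcp_rot: [[-0.62, -0.215, -0.755], [-0.145, 0.976, -0.16], [0.771, 0.01, -0.636]]
force: [-29.1, 1.1, 38.0]
opening: 0.934
grasp_force: 0.0
```

Run:
```python
from arc import *
s=read_state();print(s['joint_positions'])
T=capture('top');S=capture('scene')
a=cv2.cvtColor(np.vstack([T['img'][100:330,100:500],S['img'][110:330,200:600]]),cv2.COLOR_RGB2BGR)
cv2.imwrite('pics/t3.png',cv2.convertScaleAbs(cv2.resize(a,None,fx=1.3,fy=1.3),alpha=1.5))
p,R=cur(True);print(p,Rb.T@(p-B))
up=p+[0,0,.10];over=box([-.09,-.10,.40])
plan([(up,R,0,27),(over,tilt(0),0,27)],reset=True)
```

```text
[  8.02839107  65.84979692  12.7290441   -6.40082609 151.67662701
 -98.89049238]
[0.68862671 0.19262959 0.28392743] [0.14931108 0.00625092 0.28392743]
14 end [0.477  0.0383 0.4   ]
[[[0.64,0.01,-0.53],[0.0,0.0,0.0],0],[[0.64,0.01,-0.53],[0.0,0.0,0.0],0],[[0.65,0.0,-0.53],[0.0,0.0,0.0],0],[[0.64,0.01,-0.53],[0.0,0.0,0.0],0],[[0.55,-0.35,0.58],[0.0,-0.042,0.0],0],[[0.6,-0.35,0.53],[0.001,-0.042,0.001],0],[[0.65,-0.35,0.47],[0.0,-0.042,0.0],0],[[0.68,-0.35,0.42],[0.0,-0.042,0.001],0],[[0.72,-0.35,0.35],[0.001,-0.042,0.0],0],[[0.75,-0.35,0.29],[0.0,-0.042,0.0],0],[[0.77,-0.35,0.22],[0.0,-0.042,0.001],0],[[0.78,-0.36,0.16],[0.001,-0.042,0.0],0],[[0.8,-0.35,0.08],[0.0,-0.042,0.0],0],[[0.8,-0.35,0.02],[0.001,-0.042,0.001],0]]
```

View pics/t3.png

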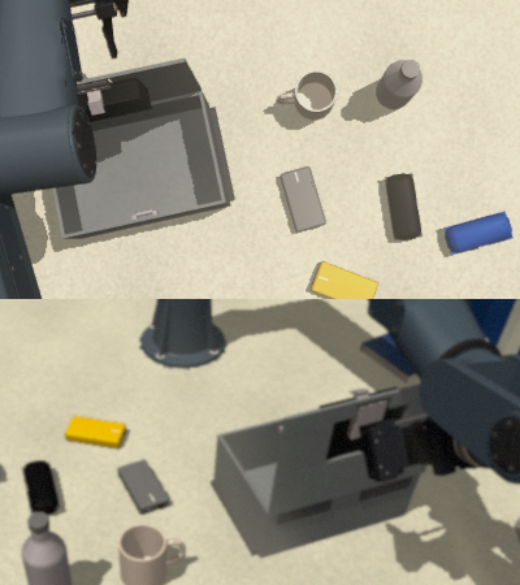

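Run:
```python
from arc import *
p,R=cur(True);print(read_state()['force'],read_state()['opening'])
plan([(p+[0.0,0,.02],tilt(.75),0,30),(p+[0,0,.12],tilt(.25),0,27)],ang=6.5,reset=True)
```

```text
[-0.27299632  0.24080714 -1.20642673] 0.9784915028665679
7 end [0.6887 0.1926 0.4038]
[[[0.26,0.0,-0.21],[0.001,-0.031,0.002],0],[[0.24,0.01,-0.23],[0.001,-0.031,0.003],0],[[0.45,0.0,-0.49],[0.0,-0.048,0.0],0],[[0.41,0.0,-0.53],[0.0,-0.047,0.0],0],[[0.35,0.0,-0.57],[0.0,-0.048,0.0],0],[[0.29,-0.01,-0.6],[0.0,-0.048,0.0],0],[[0.22,0.0,-0.62],[0.0,-0.048,0.0],0]]
```

Request:
move_arm(increments=[[[0.26, 0, -0.21], [0.001, -0.031, 0.002], 0], [[0.24, 0.01, -0.23], [0.001, -0.031, 0.003], 0], [[0.45, 0, -0.49], [0, -0.048, 0], 0], [[0.41, 0, -0.53], [0, -0.047, 0], 0], [[0.35, 0, -0.57], [0, -0.048, 0], 0], [[0.29, -0.01, -0.6], [0, -0.048, 0], 0], [[0.22, 0, -0.62], [0, -0.048, 0], 0]])

```text
time_s: 9.08
position: [0.6884, 0.1927, 0.4093]
tcp_rot: [[-0.95, -0.211, -0.231], [-0.204, 0.978, -0.051], [0.236, -0.001, -0.972]]
force: [0.5, -0.9, -0.0]
opening: 1.002
grasp_force: 0.0
```

Run:
```python
from arc import *
p,R=cur();print(p)
pb=np.array([.4835,-.156,0]);cs=np.array([.4695,-.353,0])
# hover over powerbank: tool down, y across its width; bank yaw .2736
plan([(np.array([.52,.06,.40]),tilt(0),0,30),(pb+[0,0,.17],down(.2736),0,30),(pb+[0,0,.09],down(.2736),0,30)])
```

```text
t 9.08 dev 5.5 mm 0.62 deg F [ 0.5 -0.9 -0. ] open 1.002 gf 0.0 q [  7.  39.  38.  -1. 117. -95.]
[0.68873217 0.19256716 0.40378   ]
t 9.08 dev 5.5 mm 0.62 deg F [ 0.5 -0.9 -0. ] open 1.002 gf 0.0 q [  7.  39.  38.  -1. 117. -95.]
22 end [ 0.4835 -0.1561  0.09  ]
[[[0.78,-0.39,0.21],[0.0,-0.015,0.0],0],[[0.78,-0.39,0.19],[0.0,-0.015,0.0],0],[[0.78,-0.39,0.17],[0.0,-0.015,0.0],0],[[0.8,-0.4,0.14],[0.0,-0.014,0.0],0],[[0.79,-0.39,0.11],[0.0,-0.015,0.0],0],[[0.8,-0.39,0.1],[0.0,-0.015,0.0],0],[[0.8,-0.39,0.06],[0.0,-0.015,0.0],0],[[0.8,-0.39,0.04],[0.0,-0.015,0.0],0],[[0.25,-0.62,0.7],[0.0,0.0,-0.003],0],[[0.25,-0.61,0.7],[0.0,0.0,-0.002],0],[[0.25,-0.61,0.69],[0.0,0.0,-0.003],0],[[0.26,-0.62,0.7],[0.0,0.0,-0.003],0],[[0.26,-0.61,0.7],[0.0,0.0,-0.002],0],[[0.26,-0.61,0.7],[0.0,0.0,-0.003],0],[[0.27,-0.6,0.69],[0.0,0.0,-0.003],0],[[0.27,-0.61,0.7],[0.0,0.0,-0.002],0],[[0.27,-0.6,0.7],[0.0,0.0,-0.003],0],[[0.28,-0.61,0.7],[0.0,0.0,-0.002],0],[[0.28,-0.6,0.69],[0.0,0.0,-0.003],0],[[0.0,0.0,0.89],[0.0,0.0,0.0],0]]
[[[0.0,0.0,0.89],[0.0,0.0,0.0],0],[[0.0,0.0,0.89],[0.0,0.0,0.0],0]]
```

Request:
move_arm(increments=[[[0.78, -0.39, 0.21], [0, -0.015, 0], 0], [[0.78, -0.39, 0.19], [0, -0.015, 0], 0], [[0.78, -0.39, 0.17], [0, -0.015, 0], 0], [[0.8, -0.4, 0.14], [0, -0.014, 0], 0], [[0.79, -0.39, 0.11], [0, -0.015, 0], 0], [[0.8, -0.39, 0.1], [0, -0.015, 0], 0], [[0.8, -0.39, 0.06], [0, -0.015, 0], 0], [[0.8, -0.39, 0.04], [0, -0.015, 0], 0], [[0.25, -0.61, 0.7], [0, 0, -0.003], 0], [[0.25, -0.61, 0.7], [0, 0, -0.002], 0], [[0.25, -0.61, 0.7], [0, 0, -0.003], 0], [[0.26, -0.61, 0.7], [0, 0, -0.003], 0], [[0.26, -0.61, 0.7], [0, 0, -0.002], 0], [[0.26, -0.61, 0.7], [0, 0, -0.003], 0], [[0.27, -0.61, 0.7], [0, 0, -0.003], 0], [[0.27, -0.61, 0.7], [0, 0, -0.002], 0], [[0.27, -0.61, 0.7], [0, 0, -0.003], 0], [[0.28, -0.61, 0.7], [0, 0, -0.002], 0], [[0.28, -0.61, 0.69], [0, 0, -0.003], 0], [[0, 0, 0.5], [0, 0, 0], 0]])

```text
time_s: 10.75
position: [0.4842, -0.1594, 0.1558]
tcp_rot: [[-0.964, -0.267, 0.005], [-0.267, 0.964, -0.002], [-0.004, -0.003, -1.0]]
force: [0.5, 0.9, 0.1]
opening: 0.998
grasp_force: 0.0
```

Run:
```python
from arc import *
p,R=cur(True);s=read_state();print(p,s['joint_positions'])
W=capture('wrist')
b=search_frame(W,'powerbank')[:2];q=pinpoint(W,'powerbank')[:2]
for i in q: u=np.array(i['xy'])*[640,480];print(u,i['confidence'],onz(W,u,0,True))
# grey top-face mask of the bank around pinpoint
I=W['img'];hsv=cv2.cvtColor(I,cv2.COLOR_RGB2HSV)
u=(np.array(q[0]['xy'])*[640,480]).astype(int);print(hsv[u[1],u[0]],hsv[100,560],b)
save(W,'w4')
T=capture('top');a=T['img'][160:290,120:300];cv2.imwrite('pics/t4.png',cv2.convertScaleAbs(cv2.cvtColor(np.hstack([cv2.resize(a,None,fx=2,fy=2),cv2.resize(I,(440,330))[:260]]),cv2.COLOR_RGB2BGR),alpha=1.4))
```

```text
[ 0.48421123 -0.15939678  0.1558484 ] [-3.08204560e+01  2.69238423e+01  1.02567545e+02  4.85907935e-02
  5.02221933e+01 -1.36318143e+02]
[320.32  222.576] 0.57 [ 0.48276741 -0.1562143   0.        ]
[286.208  15.408] 0.56 [ 0.31419022 -0.23323267  0.        ]
[ 30   7 155] [ 28  20 234] [{'extent': [0.4367, 0.3206, 0.5644, 0.6192], 'confidence': 0.91}, {'extent': [0.3222, 0.0, 0.5631, 0.1598], 'confidence': 0.78}]
```

View pics/t4.png

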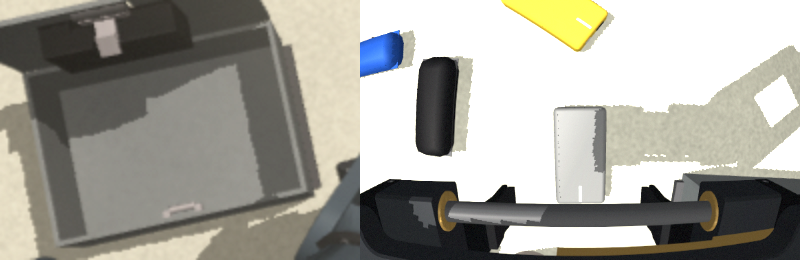

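Run:
```python
from arc import *
plan([(np.array([.483,-.1563,.03]),down(.2736),0,25),(np.array([.483,-.1563,.005]),down(.2736),0,13)],reset=True)
```

```text
8 end [ 0.4831 -0.1564  0.0049]
[[[0.01,0.0,0.71],[0.0,0.0,0.0],0],[[0.01,0.0,0.7],[0.0,0.001,0.0],0],[[0.01,0.01,0.71],[0.0,0.0,0.0],0],[[0.01,0.0,0.7],[0.0,0.0,0.0],0],[[0.0,0.0,0.71],[0.0,0.0,0.0],0],[[0.01,0.0,0.7],[-0.001,0.001,-0.001],0],[[0.0,0.0,0.42],[0.0,0.0,0.0],0],[[0.0,0.0,0.42],[0.0,0.0,0.0],0]]
```

Request:
move_arm(increments=[[[0.01, 0, 0.71], [0, 0, 0], 0], [[0.01, 0, 0.7], [0, 0.001, 0], 0], [[0.01, 0.01, 0.71], [0, 0, 0], 0], [[0.01, 0, 0.7], [0, 0, 0], 0], [[0, 0, 0.71], [0, 0, 0], 0], [[0.01, 0, 0.7], [0, 0.001, 0], 0], [[0, 0, 0.42], [0, 0, 0], 0], [[0, 0, 0.42], [0, 0, 0], 0], [[0, 0, 0], [0, 0, 0], 0], [[0, 0, 0], [0, 0, 0], 0.5], [[0, 0, 0], [0, 0, 0], 1], [[0, 0, 0], [0, 0, 0], 1], [[0, 0, 0], [0, 0, 0], 1], [[0, 0, 0], [0, 0, 0], 1]])

```text
time_s: 12.12
position: [0.4834, -0.1572, 0.0051]
tcp_rot: [[-0.963, -0.269, 0.001], [-0.269, 0.963, -0.003], [-0.0, -0.003, -1.0]]
force: [-1.9, 3.0, 5.6]
opening: 0.708
grasp_force: 30.4
```

Run:
```python
from arc import *
p,R=cur();r=tilt(0)
plan([(p+[0,0,.10],R,1,25),(p+[0,0,.20],R,1,28),(box([-.015,.038,.24]),r,1,28),(box([-.015,.038,.15]),r,1,25),(box([-.015,.038,.03]),r,1,17),(box([-.015,.038,.0125]),r,1,6)])
```

```text
t 12.12 dev 0.9 mm 0.25 deg F [-1.9  3.   5.6] open 0.708 gf 30.4 q [ -31.   43.  107.   -0.   30. -136.]
t 12.12 dev 0.9 mm 0.25 deg F [-1.9  3.   5.6] open 0.708 gf 30.4 q [ -31.   43.  107.   -0.   30. -136.]
36 end [0.5214 0.1889 0.0126]
[[[0.0,0.0,-0.83],[0.0,0.0,0.0],1],[[0.0,0.0,-0.84],[0.0,0.0,0.0],1],[[0.0,0.0,-0.83],[0.0,0.0,0.0],1],[[0.0,0.0,-0.83],[0.0,0.0,0.0],1],[[0.0,0.0,-0.83],[0.0,0.0,0.0],1],[[0.0,0.0,-0.84],[0.0,0.0,0.0],1],[[0.0,0.0,-0.83],[0.0,0.0,0.0],1],[[0.0,0.01,-0.84],[0.0,0.0,0.0],1],[[-0.33,0.83,-0.09],[0.0,0.0,0.002],1],[[-0.33,0.82,-0.09],[0.0,0.0,0.003],1],[[-0.33,0.83,-0.09],[0.0,0.0,0.002],1],[[-0.32,0.83,-0.09],[0.0,0.0,0.002],1],[[-0.32,0.83,-0.09],[0.0,0.0,0.002],1],[[-0.32,0.84,-0.09],[0.0,0.0,0.003],1],[[-0.31,0.83,-0.08],[0.0,0.0,0.002],1],[[-0.3,0.84,-0.09],[0.0,0.0,0.002],1],[[-0.3,0.84,-0.09],[0.0,0.0,0.002],1],[[-0.3,0.83,-0.09],[0.0,0.0,0.003],1],[[-0.3,0.85,-0.09],[0.0,0.0,0.002],1],[[-0.29,0.84,-0.09],[0.0,0.0,0.002],1]]
[[[-0.28,0.84,-0.09],[0.0,0.0,0.002],1],[[0.0,0.0,0.75],[0.0,0.0,0.0],1],[[0.0,0.0,0.75],[0.0,0.0,0.0],1],[[0.0,0.0,0.75],[0.0,0.0,0.0],1],[[-0.01,0.0,0.75],[0.0,0.0,0.0],1],[[0.0,0.0,0.5],[0.0,0.0,0.0],1],[[0.0,0.0,0.5],[0.0,0.0,0.0],1],[[0.0,0.0,0.5],[0.0,0.0,0.0],1],[[0.0,0.0,0.5],[0.0,0.0,0.0],1],[[0.0,0.0,0.5],[0.0,0.0,0.0],1],[[0.0,0.0,0.5],[0.0,0.0,0.0],1],[[0.0,0.0,0.5],[0.0,0.0,0.0],1],[[0.0,-0.01,0.5],[0.0,0.0,0.0],1],[[0.0,0.0,0.19],[0.0,0.0,0.0],1],[[0.0,0.0,0.2],[0.0,0.0,0.0],1],[[0.0,0.0,0.19],[0.0,0.0,0.0],1]]
```

Request:
move_arm(increments=[[[0, 0, -0.5], [0, 0, 0], 1], [[0, 0, -0.83], [0, 0, 0], 1], [[0, 0, -0.83], [0, 0, 0], 1], [[0, 0, -0.83], [0, 0, 0], 1], [[0, 0, -0.83], [0, 0, 0], 1], [[0, 0, -0.84], [0, 0, 0], 1], [[0, 0, -0.83], [0, 0, 0], 1], [[0, 0, -1], [0, 0, 0], 1], [[-0.33, 0.83, -0.1], [0, 0, 0.002], 1], [[-0.33, 0.83, -0.1], [0, 0, 0.003], 1], [[-0.33, 0.83, -0.1], [0, 0, 0.002], 1], [[-0.32, 0.83, -0.1], [0, 0, 0.002], 1], [[-0.32, 0.83, -0.1], [0, 0, 0.002], 1], [[-0.32, 0.84, -0.1], [0, 0, 0.003], 1], [[-0.31, 0.83, -0.1], [0, 0, 0.002], 1], [[-0.3, 0.84, -0.1], [0, 0, 0.002], 1], [[-0.3, 0.84, -0.1], [0, 0, 0.002], 1], [[-0.3, 0.83, -0.1], [0, 0, 0.003], 1], [[-0.3, 0.85, -0.1], [0, 0, 0.002], 1], [[-0.29, 0.84, -0.1], [0, 0, 0.002], 1]])

```text
time_s: 13.78
position: [0.5175, 0.1637, 0.2339]
tcp_rot: [[-0.977, -0.214, -0.003], [-0.214, 0.977, -0.002], [0.003, -0.001, -1.0]]
force: [0.2, -0.4, -3.2]
opening: 0.704
grasp_force: 30.0
```

Request:
move_arm(increments=[[[-0.28, 0.84, 0], [0, 0, 0.002], 1], [[0, 0, 0.2], [0, 0, 0], 1], [[0, 0, 0], [0, 0, 0], 1]])

```text
time_s: 14.03
position: [0.5198, 0.1898, 0.2268]
tcp_rot: [[-0.977, -0.213, -0.004], [-0.213, 0.977, -0.002], [0.005, -0.001, -1.0]]
force: [-1.1, 0.2, -4.3]
opening: 0.712
grasp_force: 30.0
```

Run:
```python
from arc import *
p,R=cur(True);print(Rb.T@(p-B),Rb.T@R,read_state()['grasp_force']);r=tilt(0)
T=capture('top');S=capture('scene')
# lid free-edge check from top picture: box -y rim corners & lid
save(T,'t5');save(S,'s5')
plan([(box([-.015,.038,.15]),r,1,25),(box([-.015,.038,.03]),r,1,17),(box([-.015,.038,.0125]),r,1,6)],reset=True)
```

```text
[-0.01633245  0.03917747  0.22681119] [[-0.9999877  -0.00169804 -0.00465943]
 [-0.00169154  0.99999759 -0.00139788]
 [ 0.00466179 -0.00138998 -0.99998817]] 29.981172680854797
15 end [0.5214 0.1889 0.0126]
[[[-0.01,0.0,0.65],[0.0,0.0,0.0],1],[[-0.02,0.01,0.64],[0.0,-0.001,0.0],1],[[-0.01,0.0,0.65],[-0.001,0.0,0.0],1],[[-0.01,0.01,0.64],[0.0,-0.001,0.0],1],[[0.0,0.0,0.5],[0.0,0.0,0.0],1],[[0.0,0.0,0.5],[0.0,0.0,0.0],1],[[0.0,0.0,0.5],[0.0,0.0,0.0],1],[[0.0,0.0,0.5],[0.0,0.0,0.0],1],[[0.0,0.0,0.5],[0.0,0.0,0.0],1],[[0.0,0.0,0.5],[0.0,0.0,0.0],1],[[0.0,0.0,0.5],[0.0,0.0,0.0],1],[[0.0,0.0,0.5],[0.0,0.0,0.0],1],[[0.0,0.0,0.19],[0.0,0.0,0.0],1],[[0.0,0.0,0.2],[0.0,0.0,0.0],1],[[0.0,-0.01,0.19],[0.0,0.0,0.0],1]]
```

Request:
move_arm(increments=[[[-0.01, 0, 0.65], [0, 0, 0], 1], [[-0.02, 0, 0.64], [0, -0.001, 0], 1], [[-0.01, 0, 0.65], [0, 0, 0], 1], [[-0.01, 0, 0.64], [0, -0.001, 0], 1], [[0, 0, 0.5], [0, 0, 0], 1], [[0, 0, 0.5], [0, 0, 0], 1], [[0, 0, 0.5], [0, 0, 0], 1], [[0, 0, 0.5], [0, 0, 0], 1], [[0, 0, 0.5], [0, 0, 0], 1], [[0, 0, 0.5], [0, 0, 0], 1], [[0, 0, 0.5], [0, 0, 0], 1], [[0, 0, 0.5], [0, 0, 0], 1], [[0, 0, 0.19], [0, 0, 0], 1], [[0, 0, 0.2], [0, 0, 0], 1], [[0, 0, 0.19], [0, 0, 0], 1], [[0, 0, 0], [0, 0, 0], 1]])

```text
time_s: 15.47
position: [0.5235, 0.1885, 0.0131]
tcp_rot: [[-0.978, -0.209, 0.003], [-0.209, 0.978, -0.001], [-0.003, -0.001, -1.0]]
force: [0.0, -0.2, -3.3]
opening: 0.71
grasp_force: 30.0
```

Run:
```python
from arc import *
p,R=cur();p,R=cur(True);print(Rb.T@(p-B))
```

```text
t 15.47 dev 2.1 mm 0.18 deg F [ 0.  -0.2 -3.3] open 0.710 gf 30.0 q [  8.  43. 100.  -0.  36. -94.]
[-0.01294418  0.03710017  0.01305141]
```

Request:
move_arm(increments=[[[0, 0, 0.06], [0, 0, 0], 1], [[0, 0, 0], [0, 0, 0], 1], [[0, 0, 0], [0, 0, 0], 0], [[0, 0, 0], [0, 0, 0], 0], [[0, 0, 0], [0, 0, 0], 0], [[0, 0, 0], [0, 0, 0], 0], [[0, 0, 0], [0, 0, 0], 0], [[0, 0, -0.7], [0, 0, 0], 0], [[0, 0, -0.8], [0, 0, 0], 0], [[0, 0, -0.5], [0, 0, 0], 0.5], [[0, -0.6, 0], [0, 0, 0], 1], [[0, -0.6, 0], [0, 0, 0], 1], [[0, -0.55, 0], [0, 0, 0], 1], [[0, 0, 0], [0, 0, 0], 1], [[0, 0, 0], [0, 0, 0], 1], [[0, 0, 0], [0, 0, 0], 1]])

```text
time_s: 16.8
position: [0.5341, 0.1381, 0.0718]
tcp_rot: [[-0.978, -0.21, 0.003], [-0.21, 0.978, -0.0], [-0.003, -0.001, -1.0]]
force: [0.4, -0.3, -0.1]
opening: 0.553
grasp_force: 0.0
```

Run:
```python
from arc import *
p,R=cur(True);print(Rb.T@(p-B),Rb.T@R,read_state()['opening'],read_state()['force'])
T=capture('top');save(T,'t6')
r=tilt(0)
plan([(box([-.013,-.016,.017]),r,1,20),(box([-.013,.03,.017]),r,1,7)],reset=True)
```

```text
[-0.013232   -0.01443826  0.07179276] [[-9.99994254e-01  1.51640325e-03  3.03200384e-03]
 [ 1.51339357e-03  9.99998360e-01 -9.94684155e-04]
 [-3.03350721e-03 -9.90089825e-04 -9.99994909e-01]] 0.5530382654539995 [ 0.36949336 -0.26181759 -0.08039822]
10 end [0.5248 0.1817 0.0169]
[[[0.0,-0.02,0.61],[0.0,0.0,0.0],1],[[0.0,-0.02,0.61],[0.0,0.001,0.0],1],[[0.0,-0.02,0.61],[-0.001,0.0,0.0],1],[[0.0,0.22,0.0],[0.0,0.0,0.0],1],[[0.0,0.22,0.0],[0.0,0.0,0.0],1],[[0.0,0.22,0.0],[0.0,0.0,0.0],1],[[0.0,0.22,0.0],[0.0,0.0,0.0],1],[[0.0,0.22,0.0],[0.0,0.0,0.0],1],[[0.0,0.22,0.0],[0.0,0.0,0.0],1],[[0.0,0.22,0.0],[0.0,0.0,0.0],1]]
```

Request:
move_arm(increments=[[[0, 0, 0], [0, 0, 0], 1], [[0, 0, 0], [0, 0, 0], 1], [[0, 0, 0], [0, 0, 0], 1], [[0, 0, 0], [0, 0, 0], 1], [[0, 0, 0], [0, 0, 0], 1], [[0, 0, 0], [0, 0, 0], 1], [[0, -0.03, 0.61], [0, 0, 0], 1], [[0, -0.03, 0.61], [0, 0, 0], 1], [[0, 0, 0.61], [0, 0, 0], 1], [[0, 0, 0], [0, 0, 0], 1], [[0, 0.22, 0], [0, 0, 0], 1], [[0, 0.22, 0], [0, 0, 0], 1], [[0, 0.22, 0], [0, 0, 0], 1], [[0, 0.22, 0], [0, 0, 0], 1], [[0, 0.22, 0], [0, 0, 0], 1], [[0, 0.22, 0], [0, 0, 0], 1], [[0, 0.22, 0], [0, 0, 0], 1], [[0, 0, 0], [0, 0, 0], 1]])

```text
time_s: 18.35
position: [0.5255, 0.1825, 0.0174]
tcp_rot: [[-0.978, -0.211, 0.005], [-0.211, 0.978, 0.0], [-0.005, -0.001, -1.0]]
force: [0.4, -0.5, 0.5]
opening: 0.007
grasp_force: 0.0
```

Run:
```python
from arc import *
p,R=cur(True);print(Rb.T@(p-B),Rb.T@R,read_state()['opening'],read_state()['force'])
cs=np.array([.4695,-.353,0]);r=down(.139)
plan([(p+Rb@np.array([0,-.01,0]),R,1,10),(p+[0,0,.19],R,.6,29),(cs+[0,0,.17],r,0,29)],reset=True)
```

```text
[-0.0123083   0.03080805  0.01742549] [[-9.99988204e-01  2.68273295e-04  4.84977781e-03]
 [ 2.63386282e-04  9.99999457e-01 -1.00828837e-03]
 [-4.85004568e-03 -1.00699911e-03 -9.99987731e-01]] 0.00677930171675268 [ 0.36057855 -0.49737525  0.51199709]
27 end [ 0.4695 -0.3529  0.1699]
[[[0.0,-0.33,0.0],[0.0,0.0,0.0],1],[[0.0,0.05,-0.9],[0.0,0.0,0.0],0.6],[[-0.01,0.04,-0.91],[0.0,0.0,0.0],0.6],[[0.0,0.05,-0.9],[0.0,0.0,0.0],0.6],[[-0.01,0.04,-0.91],[0.0,0.0,0.0],0.6],[[0.0,0.05,-0.9],[0.0,0.0,0.0],0.6],[[-0.01,0.05,-0.91],[0.0,0.0,0.0],0.6],[[0.0,0.04,-0.9],[0.0,0.0,0.0],0.6],[[0.29,-0.9,0.06],[0.0,0.0,0.002],0],[[0.29,-0.9,0.07],[0.0,0.0,0.002],0],[[0.29,-0.9,0.06],[0.0,0.0,0.002],0],[[0.28,-0.9,0.07],[0.0,0.0,0.001],0],[[0.29,-0.9,0.06],[0.0,0.001,0.002],0],[[0.27,-0.9,0.07],[0.0,0.0,0.002],0],[[0.28,-0.91,0.07],[0.0,0.0,0.002],0],[[0.27,-0.9,0.06],[0.0,0.0,0.002],0],[[0.26,-0.91,0.07],[0.0,0.0,0.002],0],[[0.26,-0.9,0.06],[0.0,0.0,0.001],0],[[0.26,-0.91,0.07],[0.0,0.0,0.002],0],[[0.26,-0.91,0.06],[0.0,0.0,0.002],0]]
[[[0.25,-0.91,0.07],[0.0,0.001,0.002],0],[[0.25,-0.91,0.07],[0.0,0.0,0.002],0],[[0.25,-0.91,0.06],[0.0,0.0,0.002],0],[[0.24,-0.92,0.07],[0.0,0.0,0.002],0],[[0.23,-0.91,0.06],[0.0,0.0,0.001],0],[[0.24,-0.92,0.07],[0.0,0.0,0.002],0],[[0.23,-0.91,0.07],[0.0,0.0,0.002],0]]
```

Request:
move_arm(increments=[[[0, -0.33, 0], [0, 0, 0], 1], [[0, 0, -0.9], [0, 0, 0], 1], [[0, 0, -0.9], [0, 0, 0], 1], [[0, 0, -0.9], [0, 0, 0], 1], [[0, 0, -0.9], [0, 0, 0], 1], [[0, 0, -0.9], [0, 0, 0], 1], [[-0.02, 0.15, -0.9], [0, 0, 0], 0.6], [[-0.02, 0.15, -0.9], [0, 0, 0], 0.6], [[0.29, -0.9, 0.06], [0, 0, 0.002], 0], [[0.29, -0.9, 0.07], [0, 0, 0.002], 0], [[0.29, -0.9, 0.06], [0, 0, 0.002], 0], [[0.28, -0.9, 0.07], [0, 0, 0.002], 0], [[0.28, -0.9, 0.06], [0, 0, 0.002], 0], [[0.28, -0.9, 0.07], [0, 0, 0.002], 0], [[0.27, -0.9, 0.07], [0, 0, 0.002], 0], [[0.27, -0.9, 0.06], [0, 0, 0.002], 0], [[0.26, -0.9, 0.07], [0, 0, 0.002], 0], [[0.26, -0.9, 0.06], [0, 0, 0.002], 0], [[0.26, -0.91, 0.07], [0, 0, 0.002], 0], [[0.26, -0.91, 0.06], [0, 0, 0.002], 0]])

```text
time_s: 20.02
position: [0.4889, -0.1582, 0.1821]
tcp_rot: [[-0.987, -0.159, 0.003], [-0.159, 0.987, 0.001], [-0.003, 0.0, -1.0]]
force: [0.9, -0.6, 0.6]
opening: 0.958
grasp_force: 0.0
```

Request:
move_arm(increments=[[[0.25, -0.91, 0.07], [0, 0, 0.002], 0], [[0.25, -0.91, 0.07], [0, 0, 0.002], 0], [[0.25, -0.91, 0.06], [0, 0, 0.002], 0], [[0.24, -0.92, 0.07], [0, 0, 0.002], 0], [[0.24, -0.91, 0.06], [0, 0, 0.002], 0], [[0.24, -0.92, 0.07], [0, 0, 0.002], 0], [[0.23, -0.91, 0.07], [0, 0, 0.002], 0], [[0, 0, 0], [0, 0, 0], 0], [[0, 0, 0], [0, 0, 0], 0]])

```text
time_s: 20.77
position: [0.4669, -0.3554, 0.1677]
tcp_rot: [[-0.992, -0.128, 0.003], [-0.128, 0.992, 0.001], [-0.003, 0.0, -1.0]]
force: [-0.3, 0.7, -0.9]
opening: 0.999
grasp_force: 0.0
```

Run:
```python
from arc import *
p,R=cur(True);s=read_state();print(p,s['opening'],s['joint_positions'])
W=capture('wrist');save(W,'w7');T=capture('top');save(T,'t7')
g=cv2.GaussianBlur(W['img'],(3,3),0).max(2)
for i in pinpoint(W,'case')[:3]: u=np.array(i['xy'])*[640,480];print(u,i['confidence'],onz(W,u,0,True),g[int(u[1]),int(u[0])])
for i in search_frame(W,'case')[:3]:
    l,t,r,b=(np.array(i['extent'])*[640,480,640,480]).astype(int);print(l,t,r,b,i['confidence'])
    m=np.zeros_like(g);m[t:b,l:r]=(g[t:b,l:r]<80)*255;k,_=cv2.findContours(m,0,2);k=max(k,key=cv2.contourArea)
    q=cv2.minAreaRect(k);print(q,onz(W,q[0],.02,True));c=np.array([onz(W,a,.02,True) for a in cv2.boxPoints(q)]);print(c[:,:2])
# bank in box from the top picture: low-sat grey; report pinpoint
for i in pinpoint(T,'powerbank')[:3]: u=np.array(i['xy'])*[640,480];print('pb',u,i['confidence'],Rb.T@(onz(T,u,.006)-B))
```

```text
[ 0.46688915 -0.35537114  0.16774956] 0.9988049937127917 [ -48.26982071   31.11783229   90.8924763     0.1971009    57.90706164
 -145.73539688]
[321.472 221.52 ] 0.67 [ 0.4670562  -0.35027795  0.        ] 45
[170.176 151.296] 0.61 [ 0.41809079 -0.49757617  0.        ] 209
96 107 232 192 0.81Traceback (most recent call last):
  File "<stdin>", line 8, in <module>
ValueError: max() iterable argument is empty
```

Run:
```python
from arc import *
T=capture('top')
for i in pinpoint(T,'powerbank')[:3]: u=np.array(i['xy'])*[640,480];print('pb',u,i['confidence'],Rb.T@(onz(T,u,.006)-B))
r=down(.139);c=np.array([.4685,-.3515,0])
plan([(c+[0,0,.03],r,0,25),(c+[0,0,.005],r,0,13)],reset=True)
```

```text
pb [187.776 240.912] 0.9 [-0.01344048  0.06489748  0.006     ]
pb [363.2   321.888] 0.8 [-0.31155526 -0.33085491  0.006     ]
pb [403.968 169.92 ] 0.56 [ 0.04978823 -0.52158349  0.006     ]
8 end [ 0.4684 -0.3515  0.0051]
[[[0.0,0.01,0.77],[0.0,0.0,0.0],0],[[0.0,0.0,0.77],[0.0,0.001,-0.001],0],[[0.0,0.01,0.77],[0.0,0.0,0.0],0],[[-0.01,0.01,0.77],[0.0,0.0,-0.001],0],[[0.0,0.0,0.77],[0.0,0.0,0.0],0],[[0.0,0.01,0.77],[0.0,0.001,-0.001],0],[[0.0,0.0,0.42],[0.0,0.0,0.0],0],[[0.0,0.0,0.41],[0.0,0.0,0.0],0]]
```

Request:
move_arm(increments=[[[0, 0.01, 0.77], [0, 0, 0], 0], [[0, 0, 0.77], [0, 0.001, -0.001], 0], [[0, 0.01, 0.77], [0, 0, 0], 0], [[-0.01, 0.01, 0.77], [0, 0, -0.001], 0], [[0, 0, 0.77], [0, 0, 0], 0], [[0, 0.01, 0.77], [0, 0.001, -0.001], 0], [[0, 0, 0.42], [0, 0, 0], 0], [[0, 0, 0.42], [0, 0, 0], 0], [[0, 0, 0], [0, 0, 0], 0], [[0, 0, 0], [0, 0, 0], 0.5], [[0, 0, 0], [0, 0, 0], 1], [[0, 0, 0], [0, 0, 0], 1], [[0, 0, 0], [0, 0, 0], 1], [[0, 0, 0], [0, 0, 0], 1], [[0, 0, 0], [0, 0, 0], 1], [[0, 0, 0], [0, 0, 0], 1]])

```text
time_s: 22.4
position: [0.4688, -0.3535, 0.0054]
tcp_rot: [[-0.99, -0.138, 0.0], [-0.138, 0.99, -0.003], [-0.0, -0.003, -1.0]]
force: [-1.1, -0.5, 3.5]
opening: 0.63
grasp_force: 30.0
```

Run:
```python
from arc import *
p,R=cur();r=tilt(0)
plan([(p+[0,0,.03],R,1,15),(p+[0,0,.22],R,1,29),(box([-.015,-.038,.235]),r,1,29)])
```

```text
t 22.40 dev 2.0 mm 0.15 deg F [-1.1 -0.5  3.5] open 0.630 gf 30.0 q [ -48.   45.   96.   -0.   39. -146.]
t 22.40 dev 2.0 mm 0.15 deg F [-1.1 -0.5  3.5] open 0.630 gf 30.0 q [ -48.   45.   96.   -0.   39. -146.]
26 end [0.5375 0.1147 0.2351]
[[[0.0,0.0,-0.5],[0.0,0.0,0.0],1],[[0.0,0.0,-0.5],[0.0,0.0,0.0],1],[[0.0,0.0,-0.9],[0.0,0.0,0.0],1],[[0.0,0.0,-0.91],[0.0,0.0,0.0],1],[[0.0,0.0,-0.9],[0.0,0.0,0.0],1],[[0.0,0.0,-0.91],[0.0,0.0,0.0],1],[[0.0,0.0,-0.9],[0.0,0.0,0.0],1],[[0.01,0.0,-0.91],[0.0,0.0,0.0],1],[[0.0,0.0,-0.9],[0.0,0.0,0.0],1],[[-0.26,0.89,-0.02],[0.0,0.0,-0.002],1],[[-0.27,0.88,-0.02],[0.0,0.0,-0.002],1],[[-0.26,0.89,-0.02],[0.0,0.0,-0.002],1],[[-0.28,0.88,-0.02],[0.0,0.0,-0.002],1],[[-0.27,0.88,-0.02],[0.0,0.0,-0.002],1],[[-0.28,0.88,-0.02],[0.0,0.0,-0.002],1],[[-0.29,0.88,-0.02],[0.0,0.0,-0.002],1],[[-0.28,0.88,-0.02],[0.0,0.0,-0.002],1],[[-0.29,0.87,-0.02],[0.0,0.0,-0.002],1],[[-0.3,0.88,-0.02],[0.0,0.0,-0.003],1],[[-0.3,0.87,-0.02],[0.0,0.0,-0.002],1]]
[[[-0.3,0.88,-0.02],[0.0,0.0,-0.002],1],[[-0.31,0.87,-0.02],[0.0,0.0,-0.002],1],[[-0.31,0.87,-0.02],[0.0,0.0,-0.002],1],[[-0.32,0.87,-0.03],[0.0,0.0,-0.002],1],[[-0.31,0.86,-0.02],[0.0,0.0,-0.002],1],[[-0.33,0.87,-0.02],[0.0,0.0,-0.002],1]]
```

Opening 0.63 = 55 mm: the case is held.

Request:
move_arm(increments=[[[0, 0, -0.5], [0, 0, 0], 1], [[0, 0, -0.5], [0, 0, 0], 1], [[0, 0, -0.9], [0, 0, 0], 1], [[0, 0, -0.9], [0, 0, 0], 1], [[0, 0, -0.9], [0, 0, 0], 1], [[0, 0, -0.9], [0, 0, 0], 1], [[0, 0, -0.9], [0, 0, 0], 1], [[0, 0, -0.9], [0, 0, 0], 1], [[0, 0, -0.9], [0, 0, 0], 1], [[-0.26, 0.89, -0.02], [0, 0, -0.002], 1], [[-0.27, 0.88, -0.02], [0, 0, -0.002], 1], [[-0.27, 0.88, -0.02], [0, 0, -0.002], 1], [[-0.28, 0.88, -0.02], [0, 0, -0.002], 1], [[-0.27, 0.88, -0.02], [0, 0, -0.002], 1], [[-0.28, 0.88, -0.02], [0, 0, -0.002], 1], [[-0.29, 0.88, -0.02], [0, 0, -0.002], 1], [[-0.28, 0.88, -0.02], [0, 0, -0.002], 1], [[-0.29, 0.87, -0.02], [0, 0, -0.002], 1], [[-0.3, 0.88, -0.02], [0, 0, -0.003], 1], [[-0.3, 0.87, -0.02], [0, 0, -0.002], 1]])

```text
time_s: 24.07
position: [0.5132, -0.0498, 0.2295]
tcp_rot: [[-0.983, -0.185, -0.002], [-0.185, 0.983, -0.001], [0.002, -0.0, -1.0]]
force: [-0.1, 0.5, -2.0]
opening: 0.63
grasp_force: 30.0
```

Request:
move_arm(increments=[[[-0.3, 0.88, -0.02], [0, 0, -0.002], 1], [[-0.31, 0.87, -0.02], [0, 0, -0.002], 1], [[-0.31, 0.87, -0.02], [0, 0, -0.002], 1], [[-0.31, 0.87, -0.02], [0, 0, -0.002], 1], [[-0.31, 0.86, -0.02], [0, 0, -0.002], 1], [[-0.32, 0.87, -0.02], [0, 0, -0.002], 1], [[0, 0, 0], [0, 0, 0], 1], [[0, 0, 0], [0, 0, 0], 1]])

```text
time_s: 24.73
position: [0.5373, 0.1144, 0.2327]
tcp_rot: [[-0.977, -0.213, -0.002], [-0.213, 0.977, -0.001], [0.002, -0.001, -1.0]]
force: [-0.6, -1.1, -2.1]
opening: 0.628
grasp_force: 30.0
```

Run:
```python
from arc import *
p,R=cur(True);print(Rb.T@(p-B),read_state()['grasp_force']);r=tilt(0)
y=-.036
plan([(box([-.015,y,.15]),r,1,22),(box([-.015,y,.03]),r,1,17),(box([-.015,y,.013]),r,1,6)],reset=True)
```

```text
[-0.01515021 -0.0383115   0.23274884] 29.99504894251004
15 end [0.537  0.1165 0.0131]
[[[0.0,0.02,0.69],[0.0,0.0,0.0],1],[[-0.01,0.02,0.69],[0.0,-0.001,0.0],1],[[0.0,0.02,0.69],[0.0,0.0,0.001],1],[[0.0,0.02,0.69],[0.0,0.0,0.0],1],[[0.0,0.0,0.5],[0.0,0.0,0.0],1],[[0.0,0.0,0.5],[0.0,0.0,0.0],1],[[0.0,0.0,0.5],[0.0,0.0,0.0],1],[[0.0,0.0,0.5],[0.0,0.0,0.0],1],[[0.0,0.0,0.5],[0.0,0.0,0.0],1],[[0.0,0.0,0.5],[0.0,0.0,0.0],1],[[0.0,0.0,0.5],[0.0,0.0,0.0],1],[[0.0,0.0,0.5],[0.0,0.0,0.0],1],[[0.0,0.0,0.19],[0.0,0.0,0.0],1],[[0.0,0.0,0.19],[0.0,0.0,0.0],1],[[0.0,0.0,0.18],[0.0,0.0,0.0],1]]
```

Request:
move_arm(increments=[[[0, 0.02, 0.69], [0, 0, 0], 1], [[0, 0.02, 0.69], [0, 0, 0], 1], [[0, 0.02, 0.69], [0, 0, 0], 1], [[0, 0.02, 0.69], [0, 0, 0], 1], [[0, 0, 0.5], [0, 0, 0], 1], [[0, 0, 0.5], [0, 0, 0], 1], [[0, 0, 0.5], [0, 0, 0], 1], [[0, 0, 0.5], [0, 0, 0], 1], [[0, 0, 0.5], [0, 0, 0], 1], [[0, 0, 0.5], [0, 0, 0], 1], [[0, 0, 0.5], [0, 0, 0], 1], [[0, 0, 0.5], [0, 0, 0], 1], [[0, 0, 0.19], [0, 0, 0], 1], [[0, 0, 0.19], [0, 0, 0], 1], [[0, 0, 0.19], [0, 0, 0], 1], [[0, 0, 0.05], [0, 0, 0], 1], [[0, 0, 0], [0, 0, 0], 1]])

```text
time_s: 26.15
position: [0.5376, 0.1149, 0.012]
tcp_rot: [[-0.978, -0.21, -0.0], [-0.21, 0.978, -0.001], [0.001, -0.001, -1.0]]
force: [-0.1, 0.3, -2.6]
opening: 0.627
grasp_force: 30.0
```

Request:
move_arm(increments=[[[0, 0, 0], [0, 0, 0], 0], [[0, 0, 0], [0, 0, 0], 0], [[0, 0, 0], [0, 0, 0], 0], [[0, 0, 0], [0, 0, 0], 0], [[0, 0, 0], [0, 0, 0], 0], [[0, 0, -0.5], [0, 0, 0], 0], [[0, 0, -0.8], [0, 0, 0], 0], [[0, 0, -0.9], [0, 0, 0], 0], [[0, 0, -0.9], [0, 0, 0], 0], [[0, 0, -0.9], [0, 0, 0], 0], [[0, 0, -0.9], [0, 0, 0], 0], [[0, 0, -0.9], [0, 0, 0], 0], [[0, 0, 0], [0, 0, 0], 0]])

```text
time_s: 27.23
position: [0.541, 0.1156, 0.1914]
tcp_rot: [[-0.978, -0.21, 0.011], [-0.21, 0.978, -0.001], [-0.01, -0.003, -1.0]]
force: [1.0, 0.3, -0.6]
opening: 0.996
grasp_force: 0.0
```

Run:
```python
from arc import *
p,R=cur(True);print(Rb.T@(p-B),read_state()['joint_positions'])
T=capture('top');W=capture('wrist')
for l in ['powerbank','case']:
  for c,f in[(T,0),(W,1)]:
    for i in pinpoint(c,l)[:3]: u=np.array(i['xy'])*[640,480];print(l,f,u,round(i['confidence'],2),Rb.T@(onz(c,u,.006,f)-B))
a=T['img'][140:300,110:310];cv2.imwrite('pics/t8.png',cv2.convertScaleAbs(cv2.cvtColor(np.hstack([cv2.resize(a,(400,320)),cv2.resize(W['img'],(400,300),)[:,:] if 0 else cv2.resize(W['img'],(400,320))]),cv2.COLOR_RGB2BGR),alpha=1.6))
```

```text
[-0.01123218 -0.03790824  0.19136863] [ 5.23501442e-01  2.67740967e+01  9.48091428e+01 -8.26877597e-02
  5.78062392e+01 -1.01575087e+02]
powerbank 0 [363.328 323.088] 0.76 [-0.31458355 -0.33050867  0.006     ]
powerbank 0 [183.68  240.816] 0.6 [-0.01096941  0.07510097  0.006     ]
powerbank 1 [426.88  217.296] 0.67 [-0.01257406  0.06974039  0.006     ]
powerbank 1 [355.008 227.616] 0.64 [-0.00204122 -0.00087799  0.006     ]
case 0 [226.112 231.024] 0.98 [-0.00924835 -0.03623318  0.006     ]
case 0 [462.784 279.792] 0.96 [-0.2618732  -0.60516765  0.006     ]
case 1 [318.4   212.112] 0.82 [-0.01702353 -0.03580804  0.006     ]
case 1 [355.072 224.304] 0.54 [-0.00527818 -0.00089069  0.006     ]
```

View pics/t8.png

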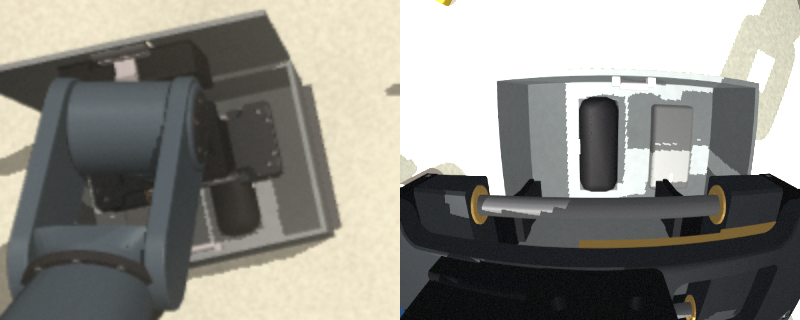

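Run:
```python
from arc import *
T=capture('top')
for l in np.arange(1.2,1.76,.05):
    X=box([.105-.21*np.cos(l)+.006*np.sin(l),-.15,.12+.21*np.sin(l)+.006*np.cos(l)]);v=np.array(T['rotation']).T@(X-np.array(T['eye']));u=np.array(T['mtx'])@v;print(round(l,2),np.round(u[:2]/u[2],1),end=' ')
print()
r=tilt(0)
plan([(box([-.03,-.05,.42]),r,1,29),(box([.19,-.10,.42]),r,1,29),(box([.19,-.10,.31]),r,1,27)],reset=True)
```

```text
1.2 [250.3 181.7] 1.25 [249.1 176.5] 1.3 [247.9 171.3] 1.35 [246.7 166. ] 1.4 [245.5 160.8] 1.45 [244.4 155.6] 1.5 [243.2 150.4] 1.55 [242.1 145.2] 1.6 [241.1 140.2] 1.65 [240.1 135.2] 1.7 [239.2 130.4] 1.75 [238.3 125.7] 
22 end [0.7509 0.0974 0.3099]
[[[0.06,-0.05,-0.87],[0.0,0.0,0.0],1],[[0.05,-0.05,-0.87],[0.0,0.0,0.0],1],[[0.06,-0.04,-0.88],[0.0,-0.001,0.0],1],[[0.05,-0.05,-0.87],[0.0,0.0,0.0],1],[[0.06,-0.05,-0.87],[0.0,0.0,0.0],1],[[0.05,-0.05,-0.88],[0.0,0.0,0.0],1],[[0.06,-0.04,-0.87],[0.0,-0.001,0.0],1],[[0.05,-0.05,-0.87],[0.0,0.0,-0.001],1],[[0.05,-0.05,-0.87],[0.0,0.0,0.0],1],[[-0.92,-0.21,0.0],[0.0,0.0,0.0],1],[[-0.91,-0.21,0.0],[0.0,0.0,0.0],1],[[-0.92,-0.21,0.0],[0.0,0.0,0.0],1],[[-0.91,-0.21,0.0],[0.0,0.0,0.0],1],[[-0.92,-0.21,0.0],[0.0,0.0,0.0],1],[[-0.92,-0.2,0.0],[0.0,0.0,0.0],1],[[-0.91,-0.21,0.0],[0.0,0.0,0.0],1],[[-0.92,-0.21,0.0],[0.0,0.0,0.0],1],[[0.0,0.0,0.73],[0.0,0.0,0.0],1],[[0.0,0.0,0.74],[0.0,0.0,0.0],1],[[0.0,0.0,0.73],[0.0,0.0,0.0],1]]
[[[0.0,0.0,0.73],[0.0,0.0,0.0],1],[[0.0,0.0,0.74],[0.0,0.0,0.0],1]]
```

Request:
move_arm(increments=[[[0.06, -0.05, -0.87], [0, 0, 0], 1], [[0.06, -0.05, -0.87], [0, 0, 0], 1], [[0.06, -0.05, -0.87], [0, 0, 0], 1], [[0.06, -0.05, -0.87], [0, -0.001, 0], 1], [[0.05, -0.05, -0.87], [0, 0, 0], 1], [[0.05, -0.05, -0.87], [0, 0, 0], 1], [[0.05, -0.05, -0.87], [0, -0.001, 0], 1], [[0.05, -0.05, -0.87], [0, 0, 0], 1], [[0.05, -0.05, -0.87], [0, 0, 0], 1], [[-0.92, -0.21, 0], [0, 0, 0], 1], [[-0.92, -0.21, 0], [0, 0, 0], 1], [[-0.92, -0.21, 0], [0, 0, 0], 1], [[-0.92, -0.21, 0], [0, 0, 0], 1], [[-0.92, -0.21, 0], [0, 0, 0], 1], [[-0.92, -0.21, 0], [0, 0, 0], 1], [[-0.92, -0.21, 0], [0, 0, 0], 1], [[-0.92, -0.21, 0], [0, 0, 0], 1], [[0, 0, 0.73], [0, 0, 0], 1], [[0, 0, 0.73], [0, 0, 0], 1], [[0, 0, 0.73], [0, 0, 0], 1]])

```text
time_s: 29.25
position: [0.7529, 0.0962, 0.3525]
tcp_rot: [[-0.978, -0.21, 0.001], [-0.21, 0.978, -0.0], [-0.001, -0.0, -1.0]]
force: [-0.2, 0.2, -1.0]
opening: 0.005
grasp_force: 0.0
```

Request:
move_arm(increments=[[[0, 0, 0.73], [0, 0, 0], 1], [[0, 0, 0.73], [0, 0, 0], 1], [[0, 0, 0], [0, 0, 0], 1]])

```text
time_s: 29.5
position: [0.7495, 0.0963, 0.3037]
tcp_rot: [[-0.978, -0.21, -0.011], [-0.21, 0.978, 0.0], [0.011, 0.002, -1.0]]
force: [-0.7, -0.2, -1.9]
opening: 0.006
grasp_force: 0.0
```

```bash
cat > shut.py <<'E'
from arc import *
def path(ls,d=.19,y=-.10):
    w=[];r=tilt(0)
    for l in ls:
        c,s=np.cos(l),np.sin(l);w.append((box([.105-d*c+.006*s+.0095,y,.12+d*s+.006*c]),r,1,60))
    return w
E
python3 - <<'E'
from shut import *
p,R=cur(True);s=read_state();print(Rb.T@(p-B),s['joint_positions'],s['opening'],s['force'])
w=path([1.7]);w[0]=(w[0][0],w[0][1],1,20)
plan(w+path(np.arange(1.62,.62,-.08)),reset=True)
E
```

```text
[ 0.18844516 -0.10074795  0.30372948] [-1.12016590e+00  3.81447586e+01  5.38197437e+01 -1.19394985e-02
  8.86538199e+01 -1.03230878e+02] 0.0057065581325683465 [-0.72071481 -0.15339105 -1.89629451]
16 end [0.5338 0.0506 0.2414]
[[[0.48,0.01,-0.04],[0.0,-0.002,0.0],1],[[0.49,0.01,-0.04],[0.001,-0.001,0.0],1],[[0.48,0.0,-0.04],[0.0,-0.002,-0.001],1],[[0.5,0.0,-0.06],[0.0,0.0,0.0],1],[[0.51,0.0,-0.02],[0.0,0.0,0.0],1],[[0.51,0.0,0.02],[0.0,0.0,0.0],1],[[0.5,0.0,0.06],[0.0,0.0,0.0],1],[[0.5,0.01,0.1],[0.0,0.0,0.0],1],[[0.48,0.0,0.14],[0.0,0.0,0.0],1],[[0.48,0.0,0.18],[0.0,0.0,0.0],1],[[0.46,0.0,0.21],[0.0,0.0,0.0],1],[[0.44,0.0,0.25],[0.0,0.0,0.0],1],[[0.42,0.0,0.29],[0.0,0.0,0.0],1],[[0.39,0.0,0.32],[0.0,0.0,0.0],1],[[0.37,0.0,0.35],[0.0,0.0,0.0],1],[[0.34,0.0,0.37],[0.0,0.0,0.0],1]]
```

Request:
move_arm(increments=[[[0.48, 0, -0.04], [0, -0.002, 0], 1], [[0.48, 0, -0.04], [0, -0.001, 0], 1], [[0.48, 0, -0.04], [0, -0.002, 0], 1], [[0.5, 0, -0.06], [0, 0, 0], 1], [[0.5, 0, -0.02], [0, 0, 0], 1], [[0.5, 0, 0.02], [0, 0, 0], 1], [[0.5, 0, 0.06], [0, 0, 0], 1], [[0.5, 0, 0.1], [0, 0, 0], 1], [[0.48, 0, 0.14], [0, 0, 0], 1], [[0.48, 0, 0.18], [0, 0, 0], 1], [[0.46, 0, 0.21], [0, 0, 0], 1], [[0.44, 0, 0.25], [0, 0, 0], 1], [[0.42, 0, 0.29], [0, 0, 0], 1]])

```text
time_s: 30.58
position: [0.5717, 0.057, 0.2799]
tcp_rot: [[-0.978, -0.21, 0.018], [-0.21, 0.978, 0.002], [-0.018, -0.002, -1.0]]
force: [0.1, 1.8, 1.5]
opening: 0.007
grasp_force: 0.8
```

Run:
```python
from shut import *
p,R=cur(True);s=read_state();print(Rb.T@(p-B),s['joint_positions'],s['force'],s['moment'])
T=capture('top');save(T,'t9')
plan(path(np.arange(.76,.15,-.08)),reset=True)
```

```text
[ 0.00638236 -0.10168567  0.27993189] [  -5.55326156   22.29356274   86.27712213    0.20115751   70.40076412
 -107.7387569 ] [0.09327095 1.78290762 1.53819273] [ 0.00580606 -0.11443006 -0.01196337]
8 end [0.4962 0.0423 0.1636]
[[[0.72,0.03,0.73],[0.0,0.005,-0.001],1],[[0.34,0.0,0.37],[0.0,0.0,0.0],1],[[0.32,0.0,0.4],[0.0,0.0,0.0],1],[[0.28,0.0,0.42],[0.0,0.0,0.0],1],[[0.25,0.0,0.44],[0.0,0.0,0.0],1],[[0.21,0.0,0.46],[0.0,0.0,0.0],1],[[0.17,0.0,0.48],[0.0,0.0,0.0],1],[[0.14,0.0,0.49],[0.0,0.0,0.0],1]]
```

Request:
move_arm(increments=[[[0.36, 0.02, 0.37], [0, 0.003, 0], 1], [[0.36, 0.02, 0.37], [0, 0.002, 0], 1], [[0.34, 0, 0.37], [0, 0, 0], 1], [[0.32, 0, 0.4], [0, 0, 0], 1], [[0.28, 0, 0.42], [0, 0, 0], 1], [[0.25, 0, 0.44], [0, 0, 0], 1], [[0.21, 0, 0.46], [0, 0, 0], 1], [[0.17, 0, 0.48], [0, 0, 0], 1], [[0.14, 0, 0.49], [0, 0, 0], 1], [[0, 0, 0], [0, 0, 0], 1]])

```text
time_s: 31.47
position: [0.4979, 0.0432, 0.1621]
tcp_rot: [[-0.978, -0.21, -0.002], [-0.21, 0.978, 0.0], [0.002, 0.001, -1.0]]
force: [-0.3, 0.3, -0.7]
opening: 0.0
grasp_force: 0.0
```

Run:
```python
from shut import *
p,R=cur(True);s=read_state();print(Rb.T@(p-B),s['joint_positions'],s['force'],s['moment'])
plan(path(np.arange(.16,-.01,-.04)),reset=True)
```

```text
[-0.06868818 -0.09959107  0.16207241] [-7.88430761e+00  2.58449857e+01  1.03321778e+02  1.00366358e-02
  5.09645462e+01 -1.09989016e+02] [-0.26826329  0.29995957 -0.68945982] [ 0.00374181  0.02379626 -0.01559037]
5 end [0.4912 0.0414 0.1261]
[[[0.11,-0.01,0.2],[0.0,-0.001,-0.001],1],[[0.05,0.0,0.25],[0.0,0.0,0.0],1],[[0.03,0.0,0.25],[0.0,0.0,0.0],1],[[0.02,0.0,0.25],[0.0,0.0,0.0],1],[[0.02,0.0,0.25],[0.0,0.0,0.0],1]]
```

Request:
move_arm(increments=[[[0.11, 0, 0.2], [0, -0.001, 0], 1], [[0.05, 0, 0.25], [0, 0, 0], 1], [[0.03, 0, 0.25], [0, 0, 0], 1], [[0.02, 0, 0.2], [0, 0, 0], 1], [[0.02, 0, 0.15], [0, 0, 0], 1], [[0, 0, 0], [0, 0, 0], 1]])

```text
time_s: 31.97
position: [0.4939, 0.0415, 0.1323]
tcp_rot: [[-0.978, -0.21, 0.007], [-0.21, 0.978, -0.0], [-0.007, -0.002, -1.0]]
force: [-0.4, -0.3, 0.3]
opening: 0.004
grasp_force: 0.1
```

Request:
move_arm(increments=[[[0, 0, 0.07], [0, 0, 0], 1], [[0, 0, 0.07], [0, 0, 0], 1], [[0, 0, 0.07], [0, 0, 0], 1], [[0, 0, 0], [0, 0, 0], 1], [[0, 0, 0], [0, 0, 0], 1]])

```text
time_s: 32.38
position: [0.4931, 0.0417, 0.1264]
tcp_rot: [[-0.978, -0.21, 0.006], [-0.21, 0.978, 0.0], [-0.005, -0.001, -1.0]]
force: [-1.1, -0.3, 4.8]
opening: 0.007
grasp_force: 2.6
```

Request:
move_arm(increments=[[[0, 0, 0.05], [0, 0, 0], 1], [[0, 0, 0.05], [0, 0, 0], 1], [[0, 0, 0], [0, 0, 0], 1], [[0, 0, 0], [0, 0, 0], 1]])

```text
time_s: 32.72
position: [0.4932, 0.0416, 0.1261]
tcp_rot: [[-0.978, -0.21, 0.007], [-0.21, 0.978, -0.0], [-0.007, -0.002, -1.0]]
force: [-6.1, 0.4, 28.3]
opening: 0.004
grasp_force: 13.8
```

Request:
move_arm(increments=[[[0, 0, -0.1], [0, 0, 0], 1], [[0, 0, -0.4], [0, 0, 0], 1], [[0, 0, -0.8], [0, 0, 0], 1], [[0, 0, -0.9], [0, 0, 0], 1], [[0, -0.7, -0.9], [0, 0, 0], 1], [[0, -0.9, -0.9], [0, 0, 0], 1], [[0, -0.9, -0.5], [0, 0, 0], 1], [[0, -0.9, 0], [0, 0, 0], 1], [[0, -0.9, 0], [0, 0, 0], 1], [[0, -0.9, 0], [0, 0, 0], 1], [[0, 0, 0], [0, 0, 0], 1]])

```text
time_s: 33.63
position: [0.5267, -0.1156, 0.2581]
tcp_rot: [[-0.978, -0.206, 0.008], [-0.206, 0.978, -0.003], [-0.007, -0.004, -1.0]]
force: [0.6, -0.2, 0.9]
opening: 0.007
grasp_force: 0.0
```

Run:
```python
from arc import *
T=capture('top');S=capture('scene');t0=cv2.imread('pics/top0.png')[...,::-1];s0=cv2.imread('pics/scene0.png')[...,::-1]
for n,a,b,r in[('lid top',T['img'],t0,(165,285,130,280)),('paddle top',T['img'],t0,(215,270,173,238)),('lid scene',S['img'],s0,(185,275,368,525)),('mug+flask top',T['img'],t0,(140,200,310,430))]:
    y0,y1,x0,x1=r;d=np.abs(a[y0:y1,x0:x1].astype(int)-b[y0:y1,x0:x1]).max(2);print(n,'mean',d.mean().round(2),'frac>25',(d>25).mean().round(4),np.argwhere(d>25).mean(0)+[y0,x0] if (d>25).any() else '')
s=read_state();print(s['time_s'],s['position'])
```

```text
lid top mean 19.28 frac>25 0.1369 [258.35551948 250.90584416]
paddle top mean 11.13 frac>25 0.1074 [258.23958333 220.55729167]
lid scene mean 6.42 frac>25 0.073 [200.51891368 413.92919496]
mug+flask top mean 17.0 frac>25 0.0383 [195.13043478 339.38043478]
33.7333 [ 0.52473427 -0.11148934  0.25752998]
```

Request:
move_arm(increments=[[[0.4, -0.8, -0.5], [0, 0, 0], 1], [[0.4, -0.9, -0.5], [0, 0, 0], 1], [[0.4, -0.9, -0.5], [0, 0, 0], 1], [[0.4, -0.9, -0.5], [0, 0, 0], 1], [[0.4, -0.9, -0.5], [0, 0, 0], 1], [[0.2, -0.9, -0.5], [0, 0, 0], 1], [[0.2, -0.9, 0], [0, 0, 0], 1], [[0, -0.9, 0], [0, 0, 0], 1], [[0, 0, 0], [0, 0, 0], 1], [[0, 0, 0], [0, 0, 0], 1]])

```text
time_s: 34.57
position: [0.4988, -0.3338, 0.347]
tcp_rot: [[-0.978, -0.209, 0.004], [-0.209, 0.978, 0.002], [-0.005, 0.001, -1.0]]
force: [-0.4, 1.1, 0.6]
opening: 0.004
grasp_force: 0.0
```

Run:
```python
from arc import *
T=capture('top');S=capture('scene');t0=cv2.imread('pics/top0.png')[...,::-1];s0=cv2.imread('pics/scene0.png')[...,::-1]
save(T,'tf');save(S,'sf')
for n,a,b,r in[('lid top',T['img'],t0,(165,285,130,280)),('paddle top',T['img'],t0,(215,270,173,238)),('lid scene',S['img'],s0,(185,275,368,525)),('mug',T['img'],t0,(145,200,310,365)),('flask',S['img'],s0,(275,348,215,260))]:
    y0,y1,x0,x1=r;A=a[y0:y1,x0:x1].astype(int);Bb=b[y0:y1,x0:x1].astype(int);d=np.abs(A-Bb).max(2);print(n,'mean',d.mean().round(2),'frac>25',(d>25).mean().round(4),np.argwhere(d>25).mean(0)+[y0,x0] if (d>25).any() else '')
    print('  edge shift',cv2.phaseCorrelate(cv2.Laplacian(A.mean(2),cv2.CV_64F),cv2.Laplacian(Bb.mean(2),cv2.CV_64F)))
s=read_state();print(s['time_s'],s['position'],s['qvel'].max(),s['force'])
```

```text
lid top mean 21.62 frac>25 0.2436 [208.39758212 212.02988139]
  edge shift ((-0.008881657601804704, 0.03152822175402292), 0.9393188635054485)
paddle top mean 16.91 frac>25 0.0408 [248.69863014 207.20547945]
  edge shift ((0.03138089145408429, 0.0005821803382062285), 0.9946784268146006)
lid scene mean 6.93 frac>25 0.0391 [192.82640145 388.16274864]
  edge shift ((-0.0067138374935353795, -0.051415883036284526), 0.8032141025743872)
mug mean 24.62 frac>25 0.5554 [166.88690476 338.55238095]
  edge shift ((-0.006465417357336634, 0.011472604776585626), 1.0071193142454682)
flask mean 6.44 frac>25 0.0091 [275.6 238.7]
  edge shift ((0.43207787239162343, 0.6368408790101725), 0.8198855500238924)
34.6667 [ 0.49873929 -0.33234922  0.34728062] 0.5099632876933992 [0.05778014 1.4315449  0.03203463]
```

```bash
python3 -c "
from rig import *
print(hand_in())"
```

```text
the job is handed in; nothing more can be done
None
```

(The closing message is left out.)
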